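# Load two glue barrels into the slotted dock and press in the keeper

### The job

Load the filling dock: slide the slim black glue barrel, nozzle up, into the dock's stepped slot from the open mouth with its flange under the slotted plate, wings square across the slot, fully home in the narrow end, then slide the fat barrel in behind it the same way, fully home against the step. Then lay the loose dark steel keeper plate, handle up, in its seat across the mouth and press it down past the spring detents until it sits level and flush with the slotted plate. Do not shift or tip the two paint pots and the glass jar, and leave everything loaded and released.

Things in the scene. Friction and masses are not known exactly. Their poses are not given: they have to be found in the camera images.
- dock: Fixed filling dock, dark steel base with an aluminium slotted plate, 120 (x) x 114 (y) mm, origin at the centre of its underside. Barrels slide in along its +x; its mouth is at -x. Heights over the table: base plate top 6 mm; flange channel 6 to 16 mm (|y| < 27 mm, open at the -x end, back wall at x = 50); slotted plate 16 to 22 mm over x = -24 to 60; two dark detent housings to 36 mm at |y| = 45 to 57, x = -50 to -26.
- slot_mouth (a point): Dock x = -24, y = 0, 22 mm up: front edge of the slotted plate. From here along dock +x the slot flares in at 45 degrees from 41 to 29 mm wide over 6 mm, is 29 mm wide to dock x = -2, tapers at 45 degrees to 21 mm at x = 2 (the step), and is 21 mm wide to its closed end at x = 46. Axes as the dock's.
- entry (a point): Dock x = -44, y = 0, on the base plate (6 mm up), in the open part before the plate (x = -60 to -24), where nothing lies above the channel: either barrel, wings across (along dock y), can be lowered here between the side ledges (|y| = 27), then slid along dock +x. Axes as the dock's.
- slim_home (a point): On the dock's base plate (6 mm up) at dock x = 37, y = 0: where the slim barrel's origin is when fully home, against the slot's closed end. Axes as the dock's.
- fat_home (a point): On the dock's base plate (6 mm up) at dock x = -5.7, y = 0: where the fat barrel's origin is when fully home against the step. Axes as the dock's.
- keeper_seat (a point): Dock x = -38, y = 0, 16 mm up: the keeper's origin when seated, its y along dock y (either way). Pocket 28 x 80 mm: ledges 16 mm high at |y| = 27 to 40, walled to 22 mm by the plate and by lips in front. At each end a steel spring ball, radius 9, centre 26.5 mm up at |y| = 45, sticks in to |y| = 36; the plate must be pushed down past both, about 3 to 10 N.
- slim_barrel: Loose black syringe-type glue barrel (50 g), standing upright on its flange, nozzle up. Origin at the centre of the flange's underside, z up along the barrel. Round body 18 mm in diameter up to 66 mm, then a thin nozzle to 84 mm. Flange 5 mm thick with rounded ends, 22 mm along its x, 36 mm along its y (the wings); a half turn makes no difference. Grip the round body, 40 mm or more above the underside.
- fat_barrel: As the slim barrel but 26 mm in diameter up to 66 mm, nozzle to 86 mm, flange 5 mm thick, 30 mm along its x and 46 mm along its y (the wings), 90 g.
- keeper: Loose dark steel keeper plate (100 g) 21.5 mm (x) x 75 mm (y) x 6 mm thick, lying flat; origin at the centre of its underside, z up. On its middle stands a rectangular handle, 18 mm along x, 16 mm along y, its top 44 mm above the plate's underside. In the seat, grip the handle across y (the fat barrel stands close on one x side).
- pot_white: Bystander: closed white paint pot, 39 mm in diameter, 40 mm high, standing 50 to 60 mm from the slim barrel; origin at the centre of its underside.
- pot_ochre: Bystander: closed ochre paint pot, 39 mm in diameter, 40 mm high, standing about 52 to 66 mm from the fat barrel; origin at the centre of its underside.
- water_jar: Bystander: glass jar, 64 mm in diameter, 82 mm high, between the parts and the dock; origin at the centre of its underside.
Mind the look-alikes: they are no part of the job. Leave any red look-alike of the fat_barrel alone.

How it is judged:
By the outcome, as a careful person would: the job done as asked, in the order asked, and still so for the second after the job is handed in, with the robot touching nothing.
It also fails if it takes over 72 s, if anything falls off the work surface, if the arm or the gripper's body presses on something with over 40 N, if the wrist force passes 120 N, or if a joint passes its speed limit or range.

### The arm

A 6-joint arm with a two-finger parallel gripper is mounted at the origin on a cart in front of the work surface, level with it; the furniture and walls round the work are solid. World frame = base frame: x ahead of the robot, y to its left, z up, the work surface at z = 0. Lengths are in m, angles in degrees, forces in N, time in s.
With the tool pointing down it reaches from about 0.25 to 0.725 m from the base axis. Payload 9.7 kg.
Tool frame: the origin (TCP) lies between the finger pads; the fingertips stand 11 mm ahead of it and the grasp point (between the pads) lies 8 mm behind it; z points along the fingers, y is the line along which they close (so a half turn about z gives the same grasp; the last joint's range is limited). The gripper opens to 85 mm and grips with 20 to 120 N. Pads are 22 mm wide; open, the fingers measure 114 mm over their backs; the gripper's body (76 mm by 85 mm) begins 54 mm behind the grasp point. The pads swing forward as they close: fully open they stand 13 mm farther back than shut.
Start: joints at [-70.588, 4.979, 10.078, 95.1, 0, 90], TCP at [0.183, -0.519, 0.205] pointing down, gripper open.
Joint ranges: [-179.16, 179.16], [-48.56, 103.87], [-65.8, 70.77], [-126.05, 130.52], [-82.76, 87.17], [-180, 180]. Speed limits (degrees/s): [127.2, 127.2, 147.25, 180, 180, 180].

### API

Orientations are given as [roll, pitch, yaw] about the fixed x, y, z axes, in that order (R = Rz(yaw) Ry(pitch) Rx(roll)).
In Python, from workcell import monitor, cams, ticket gives the robot as it stands.
- The arm moves only by the tool carry_out, never from a script. Its argument "plan" is a list of rows, each an object with "travel": the shift along the world's x, y, z as a fraction of full scale, a list of three; "angular": the turn, a rotation vector about the world's x, y, z as a fraction of full scale, a list of three; "grip": the gripper's target within -1 to 1 (fully open at 1, half-way at 0, shut at -1). In form: [{"travel": [x, y, z], "angular": [ax, ay, az], "grip": grip}, ...]. A call has 1 to 8 rows; each row is the pose to reach, as a shift and turn from the pose commanded when the call began; what a row does not reach only later rows make up. Full scale, the value 1, is 300 mm for a shift and 0.5 rad for a turn. A row lasts 1/12 s, in which the tool goes at most 41.7 mm and 7.16 degrees, less where a joint would pass 70% of its speed; a pose out of reach is approached as far as the arm can. A call with a number of a shift or a turn outside -1 to 1 is refused whole. A call with a gripper value outside its range is refused whole. The fingers move at their own pace and stop on an object; "grip_force" is the grip in N (left out, the last holds). Time passes only in rows, so rows that repeat a pose let the fingers close. It gives the time, the measured TCP pose, the force, the opening and the grip force at its end, in the units of the state.
- monitor.get_obs(): the state, without advancing time (a new reading comes with each control period).
- cams.camera(name): name is "scene" or "top"; returns a dict with "frame" (420x560x3 uint8, red, green, blue), "mtx" (3x3 intrinsics, pixels), "dist" ([k1, k2, p1, p2, k3] as OpenCV has them; the pictures are not rectified), "view" (4x4, takes a point from world to camera coordinates). Camera axes: x right, y up, looking along -z (the intrinsics and any distortion apply to the point x, -y, -z); pixel columns grow to the right and rows downward; lengths in m; the calibration is good to about 2 mm. A picture is of the moment at which its call begins. There is no depth.
- ticket.job_done(): hands the job in; it is judged then, once.
The state is a dict: "time": time; "q": joint angles; "qd": joint speeds; "joint_efforts": joint torques, N m; "ee_pos": TCP position; "tcp_rot": TCP orientation; "wrist_force": force on the tool from outside, world axes, zero at the start; "torque": the same for the moment, N m; "opening": finger opening in m; "grasp_force": force on a finger pad.
Only numpy, scipy, OpenCV 4.12 (cv2) and the standard library are available. Lean on these libraries where they do the work, as an engineer would, in place of code of your own. Each camera call takes 0.05 s, during which the arm holds its last target. There are 200 camera calls.

## Working session

There is one attempt and no reset: what is moved stays moved. The work goes in short steps, Python scripts to look and compute and a tool call to move; the robot and the scene stay as the last step left them, time stands still between calls to the robot, and variables do not carry over. Pictures are saved under pics/ and viewed, at most 10 in all, crops included, and the job is handed in when it is done.

Besides the shell and the picture viewer there is one more tool, called as a command line: name --argument value ..., lists and objects as JSON in quotes. carry_out: Moves the arm, as the interface text tells. Its arguments: {"type":"object","properties":{"plan":{"type":"array","items":{"type":"object","properties":{"travel":{"type":"array","items":{"type":"number"}},"angular":{"type":"array","items":{"type":"number"}},"grip":{"type":"number"}}}},"grip_force":{"type":"number"}},"required":["plan"]}

```bash
mkdir -p pics
cat > h.py <<'E'
import numpy as np,cv2
from workcell import monitor,cams,ticket
def ray(c,u,v):
    p=cv2.undistortPoints(np.array([[[u,v]]],float),np.array(c['mtx']),np.array(c['dist'],float))[0,0]
    V=np.array(c['view']);R=V[:3,:3];o=-R.T@V[:3,3]
    return o,R.T@np.array([p[0],-p[1],-1.])
def at(c,u,v,z):
    o,d=ray(c,u,v);return o+d*(z-o[2])/d[2]
def proj(c,P):
    V=np.array(c['view']);q=(V[:3,:3]@np.array(P,float).reshape(-1,3).T).T+V[:3,3]
    q=q*[1,-1,-1]
    return cv2.projectPoints(q,np.zeros(3),np.zeros(3),np.array(c['mtx']),np.array(c['dist'],float))[0][:,0]
def snap(n,f):
    c=cams.camera(n);cv2.imwrite('pics/'+f,c['frame'][:,:,::-1]);import pickle;pickle.dump(c,open(f+'.pkl','wb'));return c
E
python3 - <<'E'
from h import *
for n in('top','scene'):
    c=snap(n,n+'0.png');print(np.round(c['mtx'],1),c['dist'],np.round(-np.array(c['view'])[:3,:3].T@np.array(c['view'])[:3,3],3))
o=monitor.get_obs();print(o['ee_pos'],o['tcp_rot'],o['time'],o['opening'])
a=cv2.imread('pics/top0.png');cv2.imwrite('pics/top0b.png',cv2.resize(a,(800,600),interpolation=cv2.INTER_CUBIC))
E
```

```text
[[479.1   0.  282.2]
 [  0.  479.1 193. ]
 [  0.    0.    1. ]] [0.04997481 0.         0.         0.         0.        ] [ 0.394 -0.085  1.471]
[[492.1   0.  284.6]
 [  0.  492.1 207.8]
 [  0.    0.    1. ]] [-0.07612007  0.          0.          0.          0.        ] [-0.146  0.416  1.013]
[ 0.1827191  -0.51849606  0.20405376] [-1.79929885e+02  1.85308463e-04  1.94127939e+01] 0.1 0.08514692172058395
```

View pics/top0b.png

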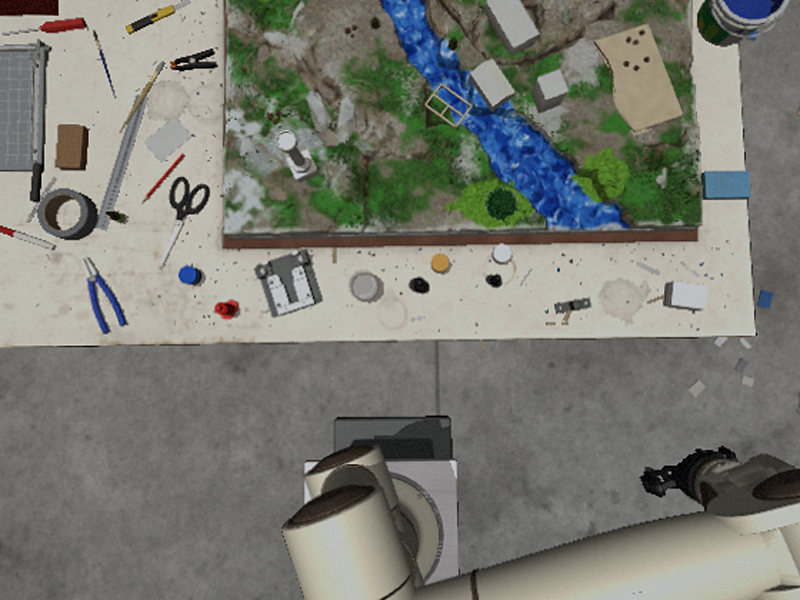

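View pics/scene0.png

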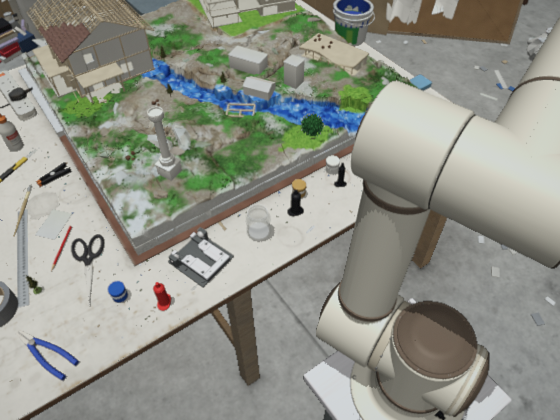

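Run:
```python
import cv2,numpy as np
a=cv2.imread('pics/top0.png')
def crop(x0,x1,y0,y1,s):
    b=cv2.resize(a[y0:y1,x0:x1],None,fx=s,fy=s,interpolation=cv2.INTER_CUBIC)
    for x in range(x0,x1,10): cv2.line(b,((x-x0)*s,0),((x-x0)*s,6),(0,0,255),1);cv2.putText(b,str(x),((x-x0)*s,18),0,.35,(0,0,255))
    for y in range(y0,y1,10): cv2.line(b,(0,(y-y0)*s),(6,(y-y0)*s),(0,0,255),1);cv2.putText(b,str(y),(8,(y-y0)*s+4),0,.35,(0,0,255))
    return b
A=crop(170,270,170,228,5);A2=crop(270,350,170,228,5)[:, :300]
cv2.imwrite('pics/c1.png',np.vstack([np.hstack([A,A2]),np.hstack([crop(330,430,170,228,5),0*A2])]))
```

```text
(no output)
```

View pics/c1.png

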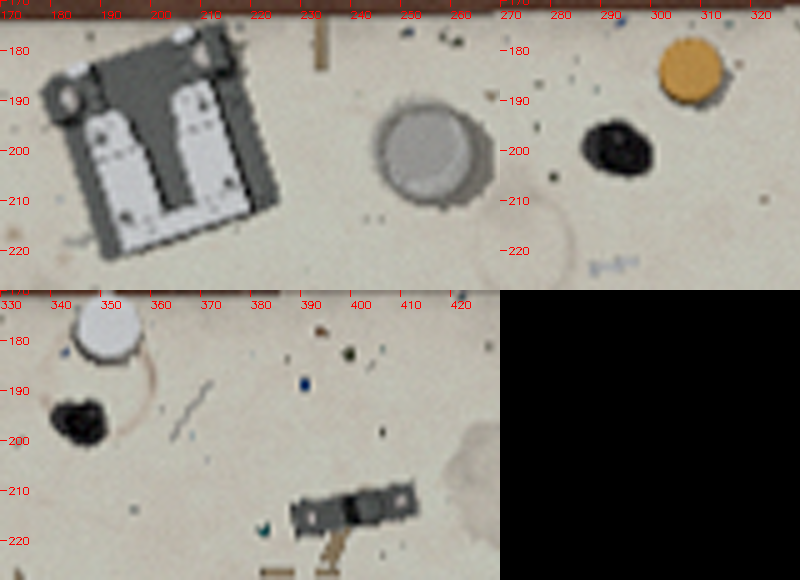

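```bash
cat > fit.py <<'E'
from h import *
import pickle
from scipy.optimize import minimize
S=8
def cyl(r,z0,z1,n=24):
    t=np.linspace(0,2*np.pi,n,endpoint=False);return np.array([[r*np.cos(a),r*np.sin(a),z] for z in(z0,z1) for a in t])
def box(x0,x1,y0,y1,z0,z1): return np.array([[x,y,z] for x in(x0,x1) for y in(y0,y1) for z in(z0,z1)],float)
def flange(lx,ly,h):
    e=ly/2-lx*.5; t=np.linspace(0,2*np.pi,24,endpoint=False)
    return np.array([[lx/2*np.cos(a),lx/2*np.sin(a)+(e if np.sin(a)>0 else -e),z] for z in(0,h) for a in t])
slim=[flange(22,36,5),cyl(9,0,66),cyl(3,66,84)]
fat=[flange(30,46,5),cyl(13,0,66),cyl(3.5,66,86)]
keeper=[box(-10.75,10.75,-37.5,37.5,0,6),box(-9,9,-8,8,6,44)]
def T(p,P,z=0):
    c,s=np.cos(p[2]),np.sin(p[2]);P=P/1000.
    return np.c_[p[0]+c*P[:,0]-s*P[:,1],p[1]+s*P[:,0]+c*P[:,1],P[:,2]+z]
def mask(c,p,parts,roi,hull=True):
    x0,x1,y0,y1=roi;m=np.zeros(((y1-y0)*S,(x1-x0)*S),np.uint8)
    for P in parts:
        q=(proj(c,T(p,P))-[x0,y0]+.5)*S-.5
        q=np.round(q*16).astype(np.int32)
        if hull:q=cv2.convexHull(q)
        cv2.fillPoly(m,[q.reshape(-1,1,2)],255,shift=4)
    return cv2.resize(m,(x1-x0,y1-y0),interpolation=cv2.INTER_AREA)/255.
def fit(views,parts,p0,lo,hi,hull=True,r=30,fn=None):
    best=None
    imgs=[]
    for c in views:
        q=proj(c,T(p0,np.array([[0,0,20.]])))[0];roi=[int(q[0])-r,int(q[0])+r,int(q[1])-r,int(q[1])+r]
        roi=[max(v,0) for v in roi];g=cv2.cvtColor(c['frame'],cv2.COLOR_RGB2GRAY).astype(float)[roi[2]:roi[3],roi[0]:roi[1]]
        roi[3]=roi[2]+g.shape[0];roi[1]=roi[0]+g.shape[1]
        imgs.append((c,roi,1-(np.clip(g,lo,hi)-lo)/(hi-lo)))
    def cost(d):
        p=np.array(p0)+np.array(d)*[.001,.001,.02]
        return sum(((g-(mask(c,p,parts,roi) if fn is None else fn(c,p,roi)))**2).sum() for c,roi,g in imgs)
    for dy in(-15,0,15):
        s=np.array([[0,0,dy],[6,0,dy],[0,6,dy],[-2,-2,dy+10]],float)
        o=minimize(cost,s[0],method='Nelder-Mead',options=dict(initial_simplex=s,xatol=.05,fatol=1e-3,maxiter=150))
        if best is None or o.fun<best.fun:best=o
    p=np.array(p0)+best.x*[.001,.001,.02];return np.r_[p[:2]*1000,np.degrees(p[2])].round(1),round(best.fun,2)
def plate(W):
    sl=[(-24,20.5),(-18,14.5),(-2,14.5),(2,10.5),(46-10.5,10.5)]
    arc=[(35.5+10.5*np.cos(a),10.5*np.sin(a)) for a in np.linspace(np.pi/2,-np.pi/2,13)]
    pts=[(60,W),(-24,W)]+sl+arc+[(x,-y) for x,y in sl[::-1]]+[(-24,-W),(60,-W)]
    return np.array([[x,y,22] for x,y in pts],float)
E
cat > m.py <<'E'
from fit import *
t=pickle.load(open('top0.png.pkl','rb'));s=pickle.load(open('scene0.png.pkl','rb'))
for n,parts,uv,yaw,lo,hi,r in(('fat',fat,(293,200),-20,20,110,22),('slim',slim,(345.5,196),-20,20,110,20),('keeper',keeper,(400,213),11,60,150,20)):
    p=at(t,*uv,.02);p0=[p[0],p[1],np.radians(yaw)]
    print(n,p[:2].round(3),fit([t],parts,p0,lo,hi,r=r),fit([s],parts,p0,lo,hi,r=r) if n!='keeper' else '',fit([t,s],parts,p0,lo,hi,r=r) if n!='keeper' else '')
p=at(t,201,199,.022);p0=[p[0],p[1],np.radians(-160)];print(p)
for W in(40,42,45,50):
    f=lambda c,p,roi:1-mask(c,p,[plate(W)],roi,False)
    # restrict to bright vs dark inside dock: multiply table out
    def fn(c,p,roi):
        inside=mask(c,p,[box(-60,60,-57,57,0,16)],roi);pl=mask(c,p,[plate(W)],roi,False)
        return np.clip(inside-pl,0,1)
    print(W,[fit(v,None,p0,110,150,r=34,fn=fn) for v in([t],[s],[t,s])])
for n,uv in(('ochre',(307.5,184)),('white',(350,177)),):print(n,at(t,*uv,.04).round(3))
print('jar',at(t,254.5,200,.082).round(3))
E
python3 m.py
```

```text
fat [ 0.516 -0.088] (array([519. , -87.9, -18. ]), np.float64(18.86)) (array([ 5.159e+02, -8.780e+01, -3.000e-01]), np.float64(41.2)) (array([517. , -86.5,  -0.8]), np.float64(65.57))
slim [ 0.526 -0.247] (array([ 526.1, -247.3,  -18.2]), np.float64(12.12)) (array([ 523.2, -245.4,    3.6]), np.float64(33.34)) (array([ 525.6, -246.6,  -20.1]), np.float64(49.25))
keeper [ 0.472 -0.408] (array([ 471.1, -413.3,    9.7]), np.float64(29.29))  
[0.52343242 0.19213282 0.022     ]
40 [(array([ 528.3,  191.4, -162.3]), np.float64(729.08)), (array([ 524.6,  194.2, -163.3]), np.float64(998.86)), (array([ 526. ,  193.1, -162.4]), np.float64(1859.68))]
42 [(array([ 528.3,  191.3, -162.5]), np.float64(744.14)), (array([ 524.8,  194.4, -162.8]), np.float64(989.36)), (array([ 526.1,  193.6, -162.5]), np.float64(1856.99))]
45 [(array([ 528.6,  191.4, -161.8]), np.float64(796.06)), (array([ 524.8,  194.4, -162.6]), np.float64(1056.11)), (array([ 526.2,  192.6, -162.3]), np.float64(1939.68))]
50 [(array([ 528.5,  191.1, -161.8]), np.float64(885.49)), (array([ 525.1,  193.1, -162.2]), np.float64(1094.35)), (array([ 526.5,  192. , -161.7]), np.float64(2039.79))]
ochre [ 0.562 -0.132  0.04 ]
white [ 0.581 -0.26   0.04 ]
jar [0.513 0.025 0.082]
```

```bash
cat > ov.py <<'E'
from fit import *
def ov(c,items,x0,x1,y0,y1,s):
    b=cv2.resize(c['frame'][y0:y1,x0:x1,::-1],None,fx=s,fy=s,interpolation=cv2.INTER_CUBIC)
    for p,P,hull,col in items:
        q=(proj(c,T([p[0]/1e3,p[1]/1e3,np.radians(p[2])],P))-[x0,y0]+.5)*s
        q=np.round(q*16).astype(np.int32)
        if hull:q=cv2.convexHull(q)
        cv2.polylines(b,[q.reshape(-1,1,2)],True,col,1,shift=4)
    for x in range(-(-x0//10)*10,x1,10): cv2.putText(b,str(x),((x-x0)*s,10),0,.3,(0,0,255))
    for y in range(-(-y0//10)*10,y1,10): cv2.putText(b,str(y),(0,(y-y0)*s+4),0,.3,(0,0,255))
    return b
D=lambda p:[(p,plate(42),0,(0,0,255)),(p,box(-60,60,-57,57,0,6),1,(0,255,0)),(p,box(-50,-26,45,57,22,36),1,(255,255,0)),(p,box(-50,-26,-57,-45,22,36),1,(255,255,0))]
B=lambda p,P:[(p,q,1,(0,255,255)) for q in P]
E
python3 - <<'E'
from ov import *
t=pickle.load(open('top0.png.pkl','rb'));s=pickle.load(open('scene0.png.pkl','rb'))
d=(526.5,192.5,-161.5)
a=ov(t,D(d),172,232,172,227,6);b=ov(s,D(d),165,238,226,286,5)
I=B((517.5,-87.3,-19),fat)+B((525.8,-247,-19),slim)
e=ov(s,I,285,351,150,220,5)
f=ov(t,I,280,355,185,211,5)
cv=np.zeros((600,800,3),np.uint8)
for im,x,y in((a,0,0),(b,365,0),(f,0,340),(e,400,305)):
    im=im[:600-y,:800-x];cv[y:y+im.shape[0],x:x+im.shape[1]]=im
cv2.imwrite('pics/ov1.png',cv)
E
```

```text
(no output)
```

View pics/ov1.png

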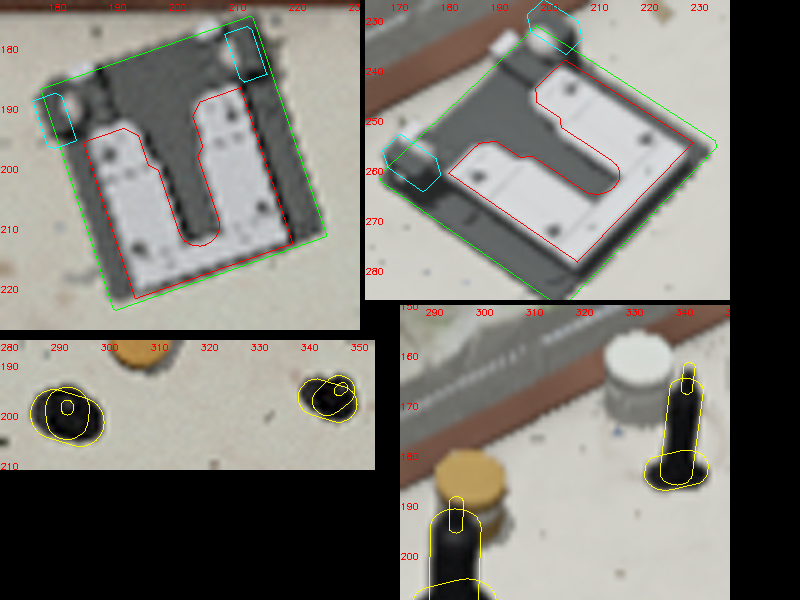

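```bash
cat > dk.py <<'E'
from fit import *
def fitd(views,d,W=42):
    p0=np.array([d[0]/1e3,d[1]/1e3,np.radians(d[2])]);I=[]
    for c in views:
        q=proj(c,T(p0,np.array([[0,0,20.]])))[0].astype(int);roi=[q[0]-35,q[0]+35,q[1]-35,q[1]+35]
        g=cv2.cvtColor(c['frame'],cv2.COLOR_RGB2GRAY).astype(float)[roi[2]:roi[3],roi[0]:roi[1]]
        w=mask(c,p0,[box(-22,64,-48,48,16,22)],roi)>.5
        I.append((c,roi,g,w))
    def cost(x):
        p=p0+x[:3]*[.001,.001,.02];e=0
        for c,roi,g,w in I:
            ins=mask(c,p,[box(-60,60,-57,57,0,6)],roi);pl=mask(c,p,[plate(x[3])],roi,False)
            A=np.c_[pl[w],np.clip(ins-pl,0,1)[w],np.clip(1-ins-pl,0,1)[w]]
            r=np.linalg.lstsq(A,g[w],rcond=None);e+=((A@r[0]-g[w])**2).sum()/1e3
        return e
    s=np.array([[0,0,0,W],[3,0,0,W],[0,3,0,W],[0,0,2,W],[0,0,0,W+3]],float)
    o=minimize(cost,s[0],method='Nelder-Mead',options=dict(initial_simplex=s,xatol=.03,fatol=1e-3,maxiter=300))
    p=p0+o.x[:3]*[.001,.001,.02];return np.r_[p[:2]*1000,np.degrees(p[2]),o.x[3]].round(1),round(o.fun,1)
E
python3 - <<'E'
from dk import *
t=pickle.load(open('top0.png.pkl','rb'));s=pickle.load(open('scene0.png.pkl','rb'))
for v in([t],[s],[t,s]):print(fitd(v,(526.5,192.5,-161.5)))
o=monitor.get_obs();R=cv2.Rodrigues
print(o['ee_pos'],o['tcp_rot'])
E
```

```text
(array([ 528.5,  192.1, -162.4,   40. ]), np.float64(318.6))
(array([ 524.3,  195. , -162.1,   40.6]), np.float64(418.0))
(array([ 525.9,  194.4, -162. ,   40.7]), np.float64(1552.4))
[ 0.1827191  -0.51849606  0.20405376] [-1.79929885e+02  1.85308463e-04  1.94127939e+01]
```

carry_out --plan '[{"travel":[0.867,0.69,0],"angular":[0,0,-0.96],"grip":1},{"travel":[0.867,0.69,0],"angular":[0,0,-0.96],"grip":1},{"travel":[0.867,0.69,0],"angular":[0,0,-0.96],"grip":1},{"travel":[0.867,0.69,0],"angular":[0,0,-0.96],"grip":1},{"travel":[0.867,0.69,0],"angular":[0,0,-0.96],"grip":1},{"travel":[0.867,0.69,0],"angular":[0,0,-0.96],"grip":1},{"travel":[0.867,0.69,0],"angular":[0,0,-0.96],"grip":1},{"travel":[0.867,0.69,0],"angular":[0,0,-0.96],"grip":1}]' --grip_force 40

```text
time: 0.77
ee_pos: [0.4329, -0.3189, 0.2045]
tcp_rot: [-180.0, 0.0, -8.1]
wrist_force: [-0.8, -1.0, 0.1]
opening: 0.0857
grasp_force: 0.0
```

carry_out --plan '[{"travel":[0.273,0.218,0],"angular":[0,0,-0.38],"grip":1},{"travel":[0.273,0.218,0],"angular":[0,0,-0.38],"grip":1},{"travel":[0.273,0.218,0],"angular":[0,0,-0.38],"grip":1},{"travel":[0.273,0.218,-0.12],"angular":[0,0,-0.38],"grip":1},{"travel":[0.273,0.218,-0.22],"angular":[0,0,-0.38],"grip":1},{"travel":[0.273,0.218,-0.22],"angular":[0,0,-0.38],"grip":1}]'

```text
time: 1.27
ee_pos: [0.5115, -0.2533, 0.132]
tcp_rot: [-179.9, 0.5, -18.9]
wrist_force: [-0.2, 0.1, -1.5]
opening: 0.0851
grasp_force: 0.0
```

Run:
```python
from h import *
for i in range(3):
    c=snap('top','top1.png');o=monitor.get_obs();print(o['time'],o['ee_pos'].round(4) if hasattr(o['ee_pos'],'round') else o['ee_pos'],o['tcp_rot'])
```

```text
1.3167 [ 0.512  -0.254   0.1355] [-179.95404784    0.36997174  -18.94391735]
1.3667 [ 0.5129 -0.2549  0.1383] [-1.79982227e+02  1.42661375e-01 -1.89786577e+01]
1.4167 [ 0.5137 -0.2555  0.14  ] [ 1.79997511e+02 -3.17812617e-02 -1.89976830e+01]
```

carry_out --plan '[{"travel":[0.038,0.03,0],"angular":[0,0,0],"grip":1},{"travel":[0.038,0.03,-0.08],"angular":[0,0,0],"grip":1},{"travel":[0.038,0.03,-0.17],"angular":[0,0,0],"grip":1},{"travel":[0.038,0.03,-0.25],"angular":[0,0,0],"grip":1},{"travel":[0.038,0.03,-0.32],"angular":[0,0,0],"grip":1},{"travel":[0.038,0.03,-0.333],"angular":[0,0,0],"grip":1},{"travel":[0.038,0.03,-0.333],"angular":[0,0,0],"grip":1}]'

```text
time: 2.0
ee_pos: [0.5254, -0.2461, 0.0392]
tcp_rot: [-180.0, 0.0, -19.0]
wrist_force: [-0.6, 0.0, -0.6]
opening: 0.0854
grasp_force: 0.0
```

Run:
```python
from ov import *
t=snap('top','top2.png');s=snap('scene','scene2.png');o=monitor.get_obs();print(o['ee_pos'],o['tcp_rot'])
I=B((525,-246.5,-19),slim)
a=ov(t,I,310,380,165,225,6)[:,:400];b=ov(s,I,310,376,130,210,6)[:,:400]
cv=np.zeros((480,800,3),np.uint8);cv[:a.shape[0],:a.shape[1]]=a;cv[:b.shape[0],400:400+b.shape[1]]=b
cv2.imwrite('pics/ov2.png',cv)
```

```text
[ 0.52633936 -0.24667735  0.04113934] [ 1.79985630e+02 -1.61642528e-01 -1.89858924e+01]
```

View pics/ov2.png

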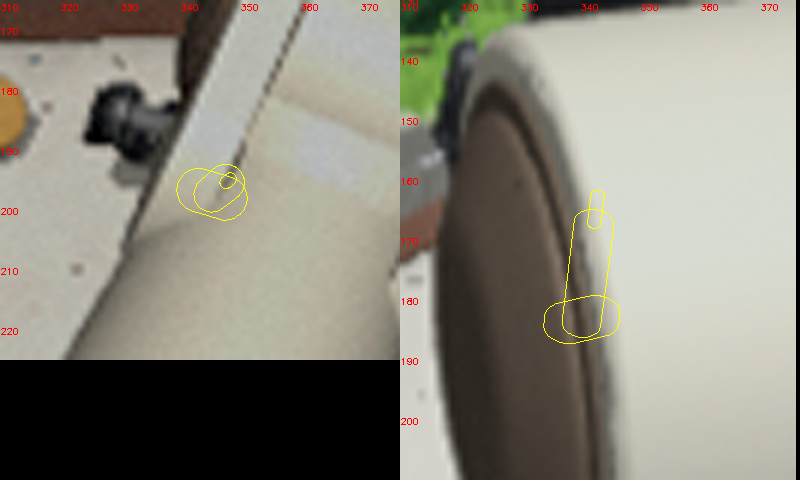

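carry_out --plan '[{"travel":[0,0,0],"angular":[0,0,0],"grip":-1},{"travel":[0,0,0],"angular":[0,0,0],"grip":-1},{"travel":[0,0,0],"angular":[0,0,0],"grip":-1},{"travel":[0,0,0],"angular":[0,0,0],"grip":-1},{"travel":[0,0,0],"angular":[0,0,0],"grip":-1},{"travel":[0,0,0],"angular":[0,0,0],"grip":-1},{"travel":[0,0,0],"angular":[0,0,0],"grip":-1},{"travel":[0,0,0],"angular":[0,0,0],"grip":-1}]' --grip_force 40

```text
time: 2.77
ee_pos: [0.5253, -0.2466, 0.0394]
tcp_rot: [180.0, -0.1, -19.0]
wrist_force: [-1.6, -0.5, 5.5]
opening: 0.0128
grasp_force: 53.5
```

carry_out --plan '[{"travel":[0,0,0.05],"angular":[0,0,0],"grip":-1},{"travel":[0,0,0.12],"angular":[0,0,0],"grip":-1},{"travel":[0,0,0.22],"angular":[0,0,0],"grip":-1},{"travel":[0,0,0.32],"angular":[0,0,0],"grip":-1},{"travel":[0,0,0.38],"angular":[0,0,0],"grip":-1},{"travel":[0,0,0.4],"angular":[0,0,0],"grip":-1}]'

```text
time: 3.27
ee_pos: [0.526, -0.2466, 0.162]
tcp_rot: [180.0, -0.2, -19.0]
wrist_force: [0.5, -0.5, -0.9]
opening: 0.0123
grasp_force: 52.5
```

Run:
```python
from ov import *
t=snap('top','top3.png');s=snap('scene','scene3.png');o=monitor.get_obs();print(o['time'],o['ee_pos'],o['tcp_rot'],o['opening'],o['grasp_force'],o['wrist_force'])
cv2.imwrite('pics/v3.png',np.hstack([cv2.resize(t['frame'][120:240,270:400,::-1],(400,369)),cv2.resize(s['frame'][60:220,270:400,::-1],(400,492))[:369]]))
```

```text
3.3667 [ 0.52553721 -0.24636593  0.15928249] [ 1.79998394e+02 -7.81158004e-02 -1.89779650e+01] 0.012640116991703325 52.44859901613438 [ 0.34481008  0.29229692 -0.79993084]
```

View pics/v3.png

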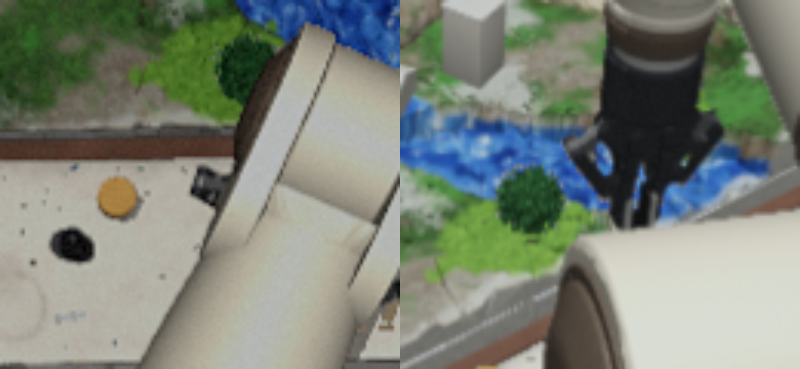

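carry_out --plan '[{"travel":[0.05,0.5,0],"angular":[0,0,0.6],"grip":-1},{"travel":[0.08,0.8,0],"angular":[0,0,0.9],"grip":-1},{"travel":[0.08,0.8,0],"angular":[0,0,0.9],"grip":-1},{"travel":[0.08,0.8,0],"angular":[0,0,0.9],"grip":-1},{"travel":[0.08,0.8,0],"angular":[0,0,0.9],"grip":-1},{"travel":[0.08,0.8,0],"angular":[0,0,0.9],"grip":-1},{"travel":[0.08,0.8,0],"angular":[0,0,0.9],"grip":-1},{"travel":[0.08,0.8,0],"angular":[0,0,0.9],"grip":-1}]'

```text
time: 4.03
ee_pos: [0.5483, -0.0045, 0.1565]
tcp_rot: [-180.0, 0.2, 7.0]
wrist_force: [-0.2, -0.0, -0.8]
opening: 0.0125
grasp_force: 52.3
```

Run:
```python
from ov import *
t=snap('top','top4.png');t=snap('top','top4.png');s=snap('scene','scene4.png');o=monitor.get_obs();print(o['time'],o['ee_pos'],o['tcp_rot'],o['opening'],o['grasp_force'],o['wrist_force'])
q=proj(s,[o['ee_pos']])[0].astype(int);print(q)
x,y=q;b=s['frame'][y-45:y+45,x-50:x+50,::-1];a=s['frame'][140:230,290:390,::-1]
cv2.imwrite('pics/v4.png',cv2.resize(np.hstack([b,a]),None,fx=4,fy=4,interpolation=cv2.INTER_CUBIC))
```

```text
4.1833 [ 0.54862478 -0.00698948  0.15758532] [-1.79995884e+02  1.00621948e-01  6.76107632e+00] 0.012325888065047403 52.2525741116948 [ 0.82434195 -0.84693689 -1.28598499]
[261 175]
```

View pics/v4.png

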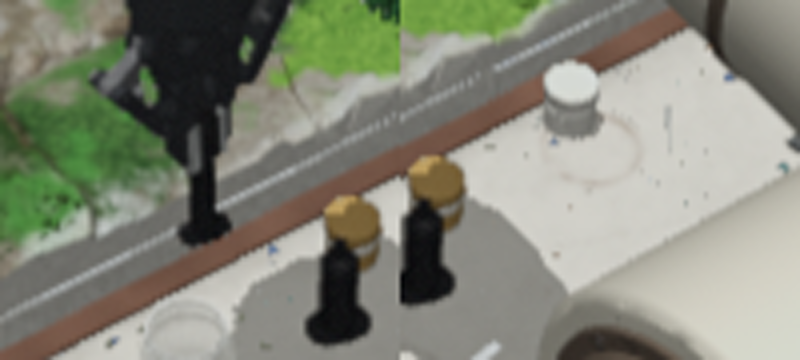

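carry_out --plan '[{"travel":[0.066,0.715,0],"angular":[0,0,0.388],"grip":-1},{"travel":[0.066,0.715,0],"angular":[0,0,0.388],"grip":-1},{"travel":[0.066,0.715,0],"angular":[0,0,0.388],"grip":-1},{"travel":[0.066,0.715,0],"angular":[0,0,0.388],"grip":-1},{"travel":[0.066,0.715,0],"angular":[0,0,0.388],"grip":-1},{"travel":[0.066,0.715,0],"angular":[0,0,0.388],"grip":-1},{"travel":[0.066,0.715,0],"angular":[0,0,0.388],"grip":-1},{"travel":[0.066,0.715,0],"angular":[0,0,0.388],"grip":-1}]'

```text
time: 4.85
ee_pos: [0.5723, 0.1973, 0.1582]
tcp_rot: [-179.6, 0.1, 18.9]
wrist_force: [0.1, -1.1, -0.2]
opening: 0.0124
grasp_force: 52.1
```

carry_out --plan '[{"travel":[0,0,-0.1],"angular":[0,0,0],"grip":-1},{"travel":[0,0,-0.2],"angular":[0,0,0],"grip":-1},{"travel":[0,0,-0.25],"angular":[0,0,0],"grip":-1},{"travel":[0,0,-0.25],"angular":[0,0,0],"grip":-1},{"travel":[0,0,-0.25],"angular":[0,0,0],"grip":-1}]'

```text
time: 5.27
ee_pos: [0.572, 0.1966, 0.0837]
tcp_rot: [-179.6, 0.1, 18.8]
wrist_force: [0.0, 0.7, -0.6]
opening: 0.0124
grasp_force: 52.1
```

Run:
```python
from ov import *
s=snap('scene','scene5.png');t=snap('top','top5.png');o=monitor.get_obs();print(o['time'],o['ee_pos'],o['tcp_rot'],o['opening'],o['grasp_force'],o['wrist_force'])
p=o['ee_pos'];z=(p[2]-.0394)*1e3
sl=[q+[0,0,z] for q in slim];P=(p[0]*1e3,p[1]*1e3,o['tcp_rot'][2])
I=B(P,sl)+D((525,195,-162.1))
b=ov(s,I,165,245,200,290,6)
I=B(P,sl)+D((528.5,192,-162.1))
a=ov(t,I,172,232,165,227,5)
cv=np.zeros((540,790,3),np.uint8);cv[:540,:480]=b;cv[:a.shape[0],485:485+a.shape[1]]=a
cv2.imwrite('pics/ov5.png',cv)
```

```text
5.3667 [0.57307387 0.19761673 0.08567199] [-1.79553112e+02 -1.23427980e-01  1.88526782e+01] 0.012867377979774303 52.124317786277174 [-0.50051186  0.41150702  0.8247602 ]
```

View pics/ov5.png

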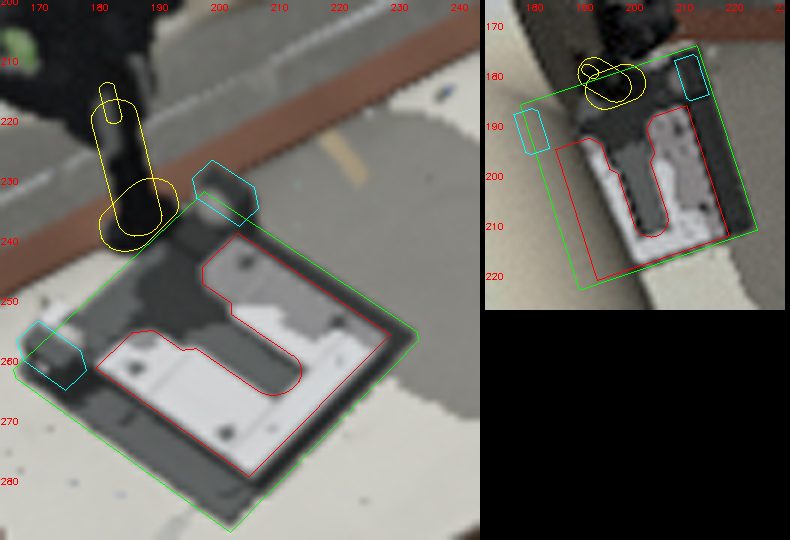

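carry_out --plan '[{"travel":[-0.0207,0.0347,0],"angular":[-0.015,-0.005,-0.033],"grip":-1},{"travel":[-0.0207,0.0347,0],"angular":[-0.015,-0.005,-0.033],"grip":-1},{"travel":[-0.0207,0.0347,0],"angular":[-0.015,-0.005,-0.033],"grip":-1},{"travel":[-0.0207,0.0347,-0.05],"angular":[-0.015,-0.005,-0.033],"grip":-1},{"travel":[-0.0207,0.0347,-0.09],"angular":[-0.015,-0.005,-0.033],"grip":-1},{"travel":[-0.0207,0.0347,-0.117],"angular":[-0.015,-0.005,-0.033],"grip":-1},{"travel":[-0.0207,0.0347,-0.124],"angular":[-0.015,-0.005,-0.033],"grip":-1},{"travel":[-0.0207,0.0347,-0.127],"angular":[-0.015,-0.005,-0.033],"grip":-1}]'

```text
time: 6.03
ee_pos: [0.5693, 0.1989, 0.0454]
tcp_rot: [-179.5, 0.0, 19.1]
wrist_force: [-1.2, -0.5, 4.1]
opening: 0.0124
grasp_force: 53.4
```

```bash
cat > st.py <<'E'
from h import *
import sys
D0=np.array([525,194.5]);yw=np.radians(-162.1);ux=np.array([np.cos(yw),np.sin(yw)]);uy=np.array([-ux[1],ux[0]])
def st():
    cams.camera('scene');cams.camera('scene');o=monitor.get_obs();p=np.array(o['ee_pos'])*1e3;d=p[:2]-D0;f=np.array(o['wrist_force'])
    print(o['time'],'ee',p.round(2),np.round(o['tcp_rot'],2),'dock xy',(d@ux).round(2),(d@uy).round(2),'F dock',(f[:2]@ux).round(1),(f[:2]@uy).round(1),f[2].round(1),'op',round(o['opening']*1e3,1),'T',np.round(o['torque'],2))
if __name__=='__main__':st()
E
python3 st.py
```

```text
6.1333 ee [569.39 198.87  45.61] [-1.7953e+02  2.0000e-02  1.9070e+01] dock xy -43.58 9.49 F dock -0.1 -0.7 0.3 op 12.5 T [-0.02 -0.02  0.01]
```

Run:
```python
from h import *
o=monitor.get_obs();print(np.round(o['q'],2),np.round(o['joint_efforts'],1))
```

```text
[ 19.01  12.07   0.44  78.38   0.47 179.94] [ -0.  -60.2  46.8  -0.    0.   -0. ]
```

carry_out --plan '[{"travel":[0,0,0.08],"angular":[0,0,0],"grip":-1},{"travel":[0,0,0.16],"angular":[0,0,0.22],"grip":-1},{"travel":[0,0,0.16],"angular":[0,0,0.45],"grip":-1},{"travel":[0,0,0.16],"angular":[0,0,0.67],"grip":-1},{"travel":[0,0,0.16],"angular":[0,0,0.89],"grip":-1}]'

```text
time: 6.55
ee_pos: [0.5698, 0.199, 0.0943]
tcp_rot: [-179.6, -0.0, 44.9]
wrist_force: [-0.5, -0.3, -0.9]
opening: 0.0125
grasp_force: 52.1
```

carry_out --plan '[{"travel":[0,0,0],"angular":[0,0,0.24],"grip":-1},{"travel":[0,0,0],"angular":[0,0,0.48],"grip":-1},{"travel":[0,0,0],"angular":[0,0,0.72],"grip":-1},{"travel":[0,0,0],"angular":[0,0,0.95],"grip":-1}]'

```text
time: 6.88
ee_pos: [0.5695, 0.1989, 0.0937]
tcp_rot: [-179.5, 0.0, 72.1]
wrist_force: [1.1, 0.0, 0.2]
opening: 0.0125
grasp_force: 52.1
```

carry_out --plan '[{"travel":[0,0,0],"angular":[0,0,0.24],"grip":-1},{"travel":[0,0,0],"angular":[0,0,0.48],"grip":-1},{"travel":[0,0,0],"angular":[0,0,0.72],"grip":-1},{"travel":[0,0,0],"angular":[0,0,0.95],"grip":-1}]'

```text
time: 7.22
ee_pos: [0.5695, 0.1989, 0.0937]
tcp_rot: [-179.5, 0.0, 99.3]
wrist_force: [-0.2, -0.9, -1.2]
opening: 0.0125
grasp_force: 52.1
```

carry_out --plan '[{"travel":[0,0,0],"angular":[0,0,0.24],"grip":-1},{"travel":[0,0,0],"angular":[0,0,0.48],"grip":-1},{"travel":[0,0,0],"angular":[0,0,0.72],"grip":-1},{"travel":[0,0,0],"angular":[0,0,0.95],"grip":-1}]'

```text
time: 7.55
ee_pos: [0.5695, 0.1989, 0.0937]
tcp_rot: [-179.5, 0.0, 126.6]
wrist_force: [0.1, -0.9, -0.4]
opening: 0.0125
grasp_force: 52.1
```

carry_out --plan '[{"travel":[0,0,0],"angular":[0,0,0.24],"grip":-1},{"travel":[0,0,0],"angular":[0,0,0.48],"grip":-1},{"travel":[0,0,0],"angular":[0,0,0.72],"grip":-1},{"travel":[0,0,0],"angular":[0,0,0.95],"grip":-1}]'

```text
time: 7.88
ee_pos: [0.5695, 0.1989, 0.0937]
tcp_rot: [-179.5, 0.0, 153.8]
wrist_force: [-0.1, -0.1, 0.0]
opening: 0.0125
grasp_force: 52.1
```

carry_out --plan '[{"travel":[0,0,0],"angular":[0,0,0.24],"grip":-1},{"travel":[0,0,0],"angular":[0,0,0.48],"grip":-1},{"travel":[0,0,0],"angular":[0,0,0.72],"grip":-1},{"travel":[0,0,0],"angular":[0,0,0.95],"grip":-1}]'

```text
time: 8.22
ee_pos: [0.5694, 0.1989, 0.0937]
tcp_rot: [-179.5, -0.0, -179.0]
wrist_force: [0.3, -0.3, -0.2]
opening: 0.0128
grasp_force: 52.1
```

```bash
python3 st.py
```

```text
8.3167 ee [569.43 198.9   93.7 ] [-179.53   -0.   -179.24] dock xy -43.63 9.47 F dock 0.2 -0.2 -0.6 op 12.4 T [0.03 0.03 0.01]
```

carry_out --plan '[{"travel":[-0.0083,0.0303,0],"angular":[0.005,0.001,0.2],"grip":-1},{"travel":[-0.0083,0.0303,0],"angular":[0.01,0.002,0.4],"grip":-1},{"travel":[-0.0083,0.0303,0],"angular":[0.016,0.003,0.597],"grip":-1},{"travel":[-0.0083,0.0303,-0.06],"angular":[0.016,0.003,0.597],"grip":-1},{"travel":[-0.0083,0.0303,-0.11],"angular":[0.016,0.003,0.597],"grip":-1},{"travel":[-0.0083,0.0303,-0.145],"angular":[0.016,0.003,0.597],"grip":-1},{"travel":[-0.0083,0.0303,-0.155],"angular":[0.016,0.003,0.597],"grip":-1},{"travel":[-0.0083,0.0303,-0.157],"angular":[0.016,0.003,0.597],"grip":-1}]'

```text
time: 8.98
ee_pos: [0.5667, 0.2079, 0.0462]
tcp_rot: [-180.0, -0.0, -162.4]
wrist_force: [0.4, 0.6, -0.9]
opening: 0.0124
grasp_force: 52.1
```

```bash
python3 st.py
python3 - <<'E'
from ov import *
s=snap('scene','scene6.png');t=snap('top','top6.png');o=monitor.get_obs()
p=o['ee_pos'];z=(p[2]-.0394)*1e3
sl=[q+[0,0,z] for q in slim];P=(p[0]*1e3,p[1]*1e3,o['tcp_rot'][2])
b=ov(s,B(P,sl)+D((525,194.5,-162.1)),165,235,215,285,8)
a=ov(t,B(P,sl),172,232,165,227,4)
cv=np.zeros((560,800,3),np.uint8);cv[:560,:560]=b;cv[:a.shape[0],560:800]=a
cv2.imwrite('pics/ov6.png',cv)
E
```

```text
9.0833 ee [567.21 208.    47.14] [-1.7999e+02  2.0000e-02 -1.6232e+02] dock xy -44.32 0.12 F dock -0.7 -0.1 -1.0 op 12.4 T [-0.03  0.   -0.01]
```

View pics/ov6.png

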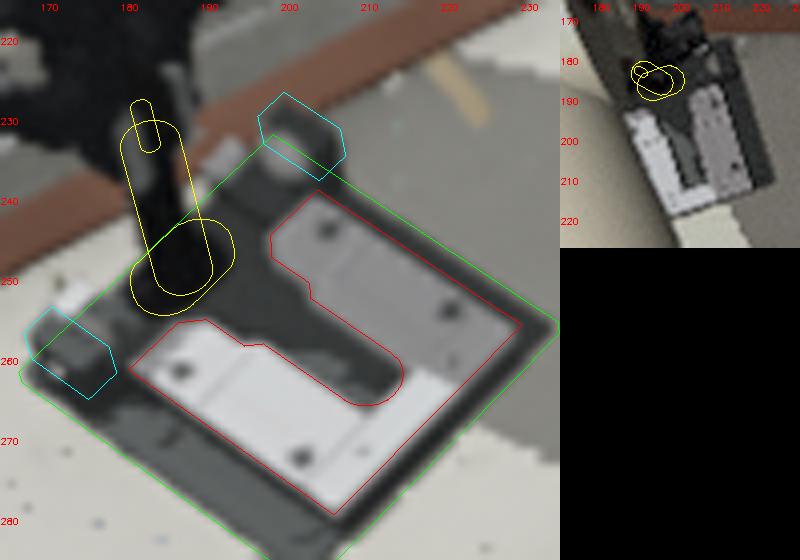

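carry_out --plan '[{"travel":[-0.02,-0.0065,0],"angular":[0,0,0],"grip":-1},{"travel":[-0.04,-0.013,0],"angular":[0,0,0],"grip":-1},{"travel":[-0.06,-0.0194,0],"angular":[0,0,0],"grip":-1},{"travel":[-0.08,-0.0258,0],"angular":[0,0,0],"grip":-1},{"travel":[-0.1,-0.0323,0],"angular":[0,0,0],"grip":-1},{"travel":[-0.11,-0.0355,0],"angular":[0,0,0],"grip":-1}]'

```text
time: 9.68
ee_pos: [0.533, 0.197, 0.0468]
tcp_rot: [-180.0, -0.0, -162.3]
wrist_force: [-0.3, -0.6, -0.3]
opening: 0.0126
grasp_force: 52.1
```

```bash
python3 st.py
```

```text
9.7833 ee [533.48 197.16  46.85] [-1.8000e+02  1.0000e-02 -1.6226e+02] dock xy -8.89 0.07 F dock -0.3 0.1 -0.7 op 12.6 T [-0.03  0.03  0.01]
```

carry_out --plan '[{"travel":[-0.015,-0.0048,0],"angular":[0,0,0],"grip":-1},{"travel":[-0.03,-0.0097,0],"angular":[0,0,0],"grip":-1},{"travel":[-0.045,-0.0145,0],"angular":[0,0,0],"grip":-1},{"travel":[-0.06,-0.0194,0],"angular":[0,0,0],"grip":-1},{"travel":[-0.075,-0.0242,0],"angular":[0,0,0],"grip":-1},{"travel":[-0.092,-0.0297,0],"angular":[0,0,0],"grip":-1}]'

```text
time: 10.28
ee_pos: [0.5061, 0.1881, 0.0466]
tcp_rot: [-180.0, 0.0, -162.3]
wrist_force: [1.9, -0.9, -1.1]
opening: 0.0126
grasp_force: 50.6
```

```bash
python3 st.py
```

```text
10.3833 ee [505.74 188.04  46.71] [-1.7998e+02 -1.0000e-02 -1.6226e+02] dock xy 20.32 0.22 F dock -1.6 2.7 -0.2 op 12.1 T [-0.49 -0.35 -0.03]
```

carry_out --plan '[{"travel":[0.0008,-0.0025,0],"angular":[0,0,0],"grip":-1},{"travel":[-0.014,-0.0072,0],"angular":[0,0,0],"grip":-1},{"travel":[-0.028,-0.0118,0],"angular":[0,0,0],"grip":-1},{"travel":[-0.0427,-0.0165,0],"angular":[0,0,0],"grip":-1}]'

```text
time: 10.72
ee_pos: [0.4931, 0.1833, 0.0465]
tcp_rot: [180.0, -0.0, -162.3]
wrist_force: [0.7, 0.3, 0.0]
opening: 0.0126
grasp_force: 50.8
```

```bash
python3 st.py
```

```text
10.8167 ee [492.83 183.26  46.58] [ 1.8000e+02 -3.0000e-02 -1.6225e+02] dock xy 34.07 0.8 F dock 0.8 0.9 -1.1 op 12.2 T [-0.22 -0.08 -0.01]
```

carry_out --plan '[{"travel":[-0.0032,-0.001,0],"angular":[0,0,0],"grip":-1},{"travel":[-0.0063,-0.002,0],"angular":[0,0,0],"grip":-1},{"travel":[-0.0095,-0.0031,0],"angular":[0,0,0],"grip":-1},{"travel":[-0.0111,-0.0036,0],"angular":[0,0,0],"grip":-1}]'

```text
time: 11.15
ee_pos: [0.4902, 0.1824, 0.0466]
tcp_rot: [180.0, -0.0, -162.3]
wrist_force: [-0.1, 0.2, 0.1]
opening: 0.0128
grasp_force: 50.9
```

```bash
python3 st.py
```

```text
11.25 ee [490.23 182.37  46.62] [-180.     -0.   -162.26] dock xy 36.82 0.86 F dock -0.2 0.9 -1.0 op 12.6 T [-0.12 -0.07 -0.02]
```

carry_out --plan '[{"travel":[-0.0032,-0.001,0],"angular":[0,0,0],"grip":-1},{"travel":[-0.0063,-0.002,0],"angular":[0,0,0],"grip":-1},{"travel":[-0.0063,-0.002,0],"angular":[0,0,0],"grip":-1}]'

```text
time: 11.5
ee_pos: [0.4883, 0.1817, 0.0466]
tcp_rot: [-180.0, -0.0, -162.3]
wrist_force: [0.4, -0.6, -1.6]
opening: 0.0125
grasp_force: 50.7
```

```bash
python3 st.py
```

```text
11.6 ee [488.36 181.75  46.58] [-180.     -0.   -162.26] dock xy 38.78 0.87 F dock -0.9 0.3 -0.2 op 12.6 T [-0.14 -0.19 -0.02]
```

carry_out --plan '[{"travel":[-0.0032,-0.001,0],"angular":[0,0,0],"grip":-1},{"travel":[-0.0063,-0.002,0],"angular":[0,0,0],"grip":-1},{"travel":[-0.0063,-0.002,0],"angular":[0,0,0],"grip":-1}]'

```text
time: 11.85
ee_pos: [0.4865, 0.1812, 0.0467]
tcp_rot: [-180.0, 0.0, -162.3]
wrist_force: [1.5, 0.4, -0.5]
opening: 0.0125
grasp_force: 50.6
```

```bash
python3 st.py
```

```text
11.95 ee [486.57 181.23  46.73] [ 1.8000e+02  2.0000e-02 -1.6226e+02] dock xy 40.65 0.82 F dock -1.5 1.2 -0.4 op 12.8 T [-0.02 -0.3  -0.  ]
```

carry_out --plan '[{"travel":[-0.0032,-0.001,0],"angular":[0,0,0],"grip":-1},{"travel":[-0.0063,-0.002,0],"angular":[0,0,0],"grip":-1},{"travel":[-0.0063,-0.002,0],"angular":[0,0,0],"grip":-1}]'

```text
time: 12.2
ee_pos: [0.4846, 0.1806, 0.0467]
tcp_rot: [-180.0, 0.0, -162.3]
wrist_force: [2.0, 0.2, 0.4]
opening: 0.0125
grasp_force: 50.3
```

```bash
python3 st.py
```

```text
12.3 ee [484.68 180.58  46.71] [-1.8000e+02  2.0000e-02 -1.6226e+02] dock xy 42.64 0.86 F dock -2.7 1.2 0.4 op 12.4 T [-0.02 -0.48 -0.  ]
```

carry_out --plan '[{"travel":[-0.0032,-0.001,0],"angular":[0,0,0],"grip":-1},{"travel":[-0.0063,-0.002,0],"angular":[0,0,0],"grip":-1},{"travel":[-0.0063,-0.002,0],"angular":[0,0,0],"grip":-1}]'

```text
time: 12.55
ee_pos: [0.4826, 0.1799, 0.0467]
tcp_rot: [-180.0, 0.0, -162.3]
wrist_force: [2.9, -0.4, 0.9]
opening: 0.0127
grasp_force: 49.5
```

```bash
python3 st.py
```

```text
12.65 ee [482.72 179.95  46.66] [-1.8000e+02  1.0000e-02 -1.6226e+02] dock xy 44.7 0.85 F dock -2.1 0.2 1.7 op 12.8 T [ 0.01 -0.54 -0.02]
```

carry_out --plan '[{"travel":[0.0067,0.0022,0],"angular":[0,0,0],"grip":-1},{"travel":[0.0127,0.0041,0],"angular":[0,0,0],"grip":-1},{"travel":[0.0127,0.0041,-0.002],"angular":[0,0,0],"grip":-1},{"travel":[0.0127,0.0041,-0.002],"angular":[0,0,0],"grip":-0.3},{"travel":[0.0127,0.0041,-0.002],"angular":[0,0,0],"grip":-0.3},{"travel":[0.0127,0.0041,-0.002],"angular":[0,0,0],"grip":-0.3},{"travel":[0.0127,0.0041,-0.002],"angular":[0,0,0],"grip":-0.3}]'

```text
time: 13.23
ee_pos: [0.4862, 0.1811, 0.0457]
tcp_rot: [180.0, -0.0, -162.3]
wrist_force: [0.2, -0.1, 0.2]
opening: 0.0297
grasp_force: 0.0
```

```bash
python3 st.py
python3 - <<'E'
from dk import *
s=snap('scene','scene7.png')
print(fitd([s],(525,194.5,-162.1)))
E
```

```text
13.3333 ee [486.3  181.13  45.83] [ 1.8000e+02 -3.0000e-02 -1.6226e+02] dock xy 40.93 0.83 F dock 0.3 0.4 1.5 op 29.7 T [ 0.02 -0.05  0.02]
(array([ 523.2,  193.2, -164.8,   41.3]), np.float64(2993.6))
```

carry_out --plan '[{"travel":[0,0,0],"angular":[0,0,0],"grip":-1},{"travel":[0,0,0],"angular":[0,0,0],"grip":-1},{"travel":[0,0,0],"angular":[0,0,0],"grip":-1},{"travel":[0,0,0],"angular":[0,0,0],"grip":-1},{"travel":[0,0,0],"angular":[0,0,0],"grip":-1}]' --grip_force 40

```text
time: 13.8
ee_pos: [0.4866, 0.1812, 0.0461]
tcp_rot: [-180.0, 0.0, -162.3]
wrist_force: [-0.4, -1.0, 1.3]
opening: 0.0122
grasp_force: 39.1
```

```bash
python3 st.py
```

```text
13.9 ee [486.61 181.18  46.15] [-1.8000e+02  1.0000e-02 -1.6226e+02] dock xy 40.63 0.87 F dock 1.6 0.3 2.7 op 12.2 T [-0.07  0.05  0.01]
```

carry_out --plan '[{"travel":[-0.0032,-0.001,0],"angular":[0,0,0],"grip":-1},{"travel":[-0.0063,-0.002,0],"angular":[0,0,0],"grip":-1},{"travel":[-0.0063,-0.002,0],"angular":[0,0,0],"grip":-1}]'

```text
time: 14.15
ee_pos: [0.4846, 0.1806, 0.0462]
tcp_rot: [180.0, 0.0, -162.3]
wrist_force: [1.0, -0.3, 2.2]
opening: 0.0121
grasp_force: 39.2
```

```bash
python3 st.py
```

```text
14.25 ee [484.74 180.65  46.15] [ 1.8000e+02  2.0000e-02 -1.6226e+02] dock xy 42.57 0.8 F dock -0.1 -0.0 2.1 op 12.5 T [ 0.01 -0.08  0.06]
```

carry_out --plan '[{"travel":[-0.0032,-0.001,0],"angular":[0,0,0],"grip":-1},{"travel":[-0.0063,-0.002,0],"angular":[0,0,0],"grip":-1},{"travel":[-0.0063,-0.002,0],"angular":[0,0,0],"grip":-1}]'

```text
time: 14.5
ee_pos: [0.4828, 0.1801, 0.0463]
tcp_rot: [180.0, 0.0, -162.3]
wrist_force: [1.3, 0.9, 4.7]
opening: 0.0122
grasp_force: 39.7
```

```bash
python3 st.py
```

```text
14.6 ee [482.89 180.08  46.28] [ 1.8000e+02  3.0000e-02 -1.6226e+02] dock xy 44.5 0.78 F dock 0.2 0.4 5.3 op 12.1 T [ 0.14 -0.21  0.03]
```

carry_out --plan '[{"travel":[-0.0032,-0.001,0],"angular":[0,0,0],"grip":-1},{"travel":[-0.0063,-0.002,0],"angular":[0,0,0],"grip":-1},{"travel":[-0.0063,-0.002,0],"angular":[0,0,0],"grip":-1}]'

```text
time: 14.85
ee_pos: [0.4811, 0.1796, 0.0464]
tcp_rot: [180.0, 0.1, -162.3]
wrist_force: [0.1, 0.8, 6.1]
opening: 0.0118
grasp_force: 40.0
```

```bash
python3 st.py
```

```text
14.95 ee [481.19 179.56  46.4 ] [ 1.8000e+02  5.0000e-02 -1.6226e+02] dock xy 46.29 0.75 F dock -0.6 -0.4 6.5 op 11.9 T [ 0.16 -0.26  0.02]
```

carry_out --plan '[{"travel":[0.009,0.0029,0],"angular":[0,0,0],"grip":-1},{"travel":[0.0175,0.0056,0],"angular":[0,0,0],"grip":-1},{"travel":[0.0175,0.0056,0],"angular":[0,0,0],"grip":-0.3},{"travel":[0.0175,0.0056,0],"angular":[0,0,0],"grip":-0.3},{"travel":[0.0175,0.0056,0],"angular":[0,0,0],"grip":-0.3},{"travel":[0.0175,0.0056,0.05],"angular":[0,0,0],"grip":-0.3},{"travel":[0.0175,0.0056,0.15],"angular":[0,0,0],"grip":-0.3},{"travel":[0.0175,0.0056,0.28],"angular":[0,0,0],"grip":-0.3}]'

```text
time: 15.62
ee_pos: [0.4842, 0.1804, 0.1281]
tcp_rot: [-180.0, -0.3, -162.3]
wrist_force: [0.3, 0.9, 0.3]
opening: 0.0297
grasp_force: 0.0
```

carry_out --plan '[{"travel":[0,-0.05,0.15],"angular":[0,0,0.24],"grip":1},{"travel":[0,-0.15,0.15],"angular":[0,0,0.48],"grip":1},{"travel":[0,-0.3,0.15],"angular":[0,0,0.72],"grip":1},{"travel":[0,-0.45,0.15],"angular":[0,0,0.95],"grip":1},{"travel":[0,-0.55,0.15],"angular":[0,0,0.95],"grip":1},{"travel":[0,-0.55,0.15],"angular":[0,0,0.95],"grip":1}]'

```text
time: 16.12
ee_pos: [0.4855, 0.0111, 0.1749]
tcp_rot: [-180.0, -0.1, -135.2]
wrist_force: [-0.5, 0.8, -0.2]
opening: 0.0851
grasp_force: 0.0
```

Run:
```python
from ov import *
from dk import fitd
s=snap('scene','scene8.png');t=snap('top','top8.png');o=monitor.get_obs();print(o['time'],o['ee_pos'],o['tcp_rot'],np.round(o['q'],1))
cv=np.zeros((600,800,3),np.uint8)
b=ov(s,[],170,240,205,290,7)
a=ov(t,[],172,232,172,227,5)[:, :300]
d=ov(s,[],275,335,165,220,5)[:300,:300]
cv[:b.shape[0],:490]=b;cv[:a.shape[0],495:495+a.shape[1]]=a;cv[300:300+d.shape[0],495:495+d.shape[1]]=d
cv2.imwrite('pics/v8.png',cv)
print(fitd([t],(528.5,192,-162.1)),fitd([s],(525,195,-162.1)))
```

```text
16.2167 [0.48582477 0.01453456 0.17477927] [ 1.79980515e+02 -2.02415299e-02 -1.35260286e+02] [  1.7  -4.3  -2.5  91.8   0.  -43. ]
(array([ 528.8,  194.3, -165. ,   37.4]), np.float64(1185.4)) (array([ 523.9,  194.3, -161.7,   41.2]), np.float64(2261.9))
```

Run:
```python
from ov import *
s=pickle.load(open('scene8.png.pkl','rb'));t=pickle.load(open('top8.png.pkl','rb'))
sl=[q+[0,0,6.] for q in [cyl(9,17,66),cyl(3,66,84)]]
for lo,hi in((15,45),(20,70)):
  for n,c in(('s',s),('t',t)):
    for st in((490,184),(497,186)):
      print(n,lo,fit([c],sl,[st[0]/1e3,st[1]/1e3,np.radians(-162)],lo,hi,r=24))
g=cv2.cvtColor(s['frame'],cv2.COLOR_RGB2GRAY)
q=proj(s,[[.4898,.1836,.006],[.4898,.1836,.09]]);print(q)
x,y=q.mean(0).astype(int)
for r in g[y-22:y+24:2,x-18:x+18]:print(' '.join('%3d'%v for v in r))
```

```text
s 15 (array([ 489.3,  184.4, -176.3]), np.float64(41.1))
s 15 (array([ 486.6,  185.8, -133.1]), np.float64(41.61))
t 15 (array([ 493.2,  182.6, -179.3]), np.float64(27.92))
t 15 (array([ 493.5,  182.4, -150.4]), np.float64(28.41))
s 20 (array([ 488.6,  185.4, -160.4]), np.float64(35.7))
s 20 (array([ 488.5,  185.4, -148.7]), np.float64(37.25))
t 20 (array([ 495.5,  185.1, -147.9]), np.float64(43.61))
t 20 (array([ 495.6,  185.4, -175.6]), np.float64(46.06))
[[211.55710161 265.57806722]
 [207.36950219 245.55089318]]
114 177 209 205 154 100 146 187 205 214 200 155 108  84  63  56 130 185 198 202 204 205 205 206 206 206 206 207 207 207 207 207 208 207 207 207
210 217 200 161 123  96 100 148 174 179 173 156 110  59  39  44 108 190 205 205 205 206 206 207 207 207 207 208 208 208 207 208 207 207 205 205
133 129 114  99  95 100  99  94  92  91  87  94  92  73  49  36  60 148 198 207 208 207 206 191 200 207 208 208 209 208 207 207 206 207 207 207
110  65  63  83  97 100 102 102 102  95  86  85 124 127  92  53  51  83 110 134 193 209 209 208 208 207 207 207 208 209 208 208 209 209 209 209
 97
[... 2032 characters left out ...]
 217 216 216 215 215 214 214 215 216 216 216 214 202 205 213 216 216 217 218 205 169 110  61  41  53 108 184 201 208 210 209
 97  84  63  71 124 171 203 216 217 206 174 138 144 193 212 201 205 212 197 183 204 217 206 169 110  59  41  54  97 143 191 208 209 207 206 206
100  99  98  95  82  65  76 125 179 205 196 160 180 196 204 213 215 216 217 217 205 168 109  59  41  53  96 141 191 209 211 204 204 206 207 209
102 101 101 100 100  98  94  74  59  82 128 162 197 214 217 217 217 217 205 167 109  59  41  56 108 144 188 207 210 208 209 209 210 210 209 209
100 102 103 102 101 100 101  99  99  89  71  64  92 146 199 217 206 167 107  59  41  53  94 138 192 208 209 209 209 209 209 209 210 210 210 210
```

Run:
```python
from ov import *
for f in('0','8'):
  for n in('top','scene'):
    c=pickle.load(open(n+f+'.png.pkl','rb'))
    r=[(y,)+fit([c],fat,[.517,-.0875,np.radians(y)],15,60,r=20) for y in(-60,-20,10,50)]
    print(n,f,min(r,key=lambda a:a[2]),[float(a[2]) for a in r])
c=pickle.load(open('top0.png.pkl','rb'));g=cv2.cvtColor(c['frame'],cv2.COLOR_RGB2GRAY)
for r in g[190:209,282:305]:print(' '.join('%3d'%v for v in r))
```

```text
top 0 (50, array([519.4, -88. , -38.6]), np.float64(34.79)) [35.04, 34.9, 36.71, 34.79]
scene 0 (10, array([515.7, -87.9,  16.4]), np.float64(68.24)) [77.9, 71.8, 68.24, 71.77]
top 8 (10, array([517.3, -88. , -28.6]), np.float64(44.03)) [44.39, 44.11, 44.03, 44.59]
scene 8 (10, array([514.6, -86.8,  15.8]), np.float64(53.43)) [63.84, 56.4, 53.43, 58.39]
189 186 190 189 192 189 194 192 192 194 190 188 189 189 186 181 184 188 187 182 187 180 138
190 188 190 191 189 191 191 189 188 188 189 189 191 188 188 184 179 188 188 188 187 191 187
190 191 191 189 192 192 190 188 189 191 193 193 193 192 190 187 188 188 191 188 186 185 187
194 189 190 192 190 189 193 192 195 191 160 156 161 179 193 190 188 189 192 189 188 187 186
190 185 187 194 194 196 188 151 137 132  73  72  83 125 168 195 191 188 189 188 188 187 187
187 186 187 193 189 162 131  73  23  10   8  10  14  34 100 170 198 191 190 191 189 189 189
188 189 191 193 182 100  43  41  16  26  30  41  22  15  35  96 153 178 192 189 191 189 188
193 187 191 191 154  60  47  39  21  17  32  58  42  18  20  29  69 131 198 189 190 189 190
189 192 
[... 303 characters left out ...]
  17  24  21  20  32  26  13  25  22 103 199 190 190 189
190 188 188 189 185 140  62  50  24   5  12  18  21  25  15  12  25  18 104 198 190 190 186
186 186 187 188 189 184 137  65  45  12   4  10  12  16  21  21  24  49 129 196 191 192 190
190 190 184 185 185 189 183 154 146 102  63  42  22  14  16  26  61 114 177 195 190 191 188
187 186 188 184 185 189 189 192 191 172 158 154 145 106 121 151 157 171 192 188 188 192 189
186 185 188 185 187 188 188 193 194 191 194 196 192 174 178 195 190 192 191 190 191 190 191
189 185 188 187 189 187 185 189 191 188 191 190 190 190 193 190 192 188 190 190 189 187 187
187 189 186 187 185 189 190 187 188 188 189 188 188 190 182 188 190 187 188 190 189 184 185
```

```bash
cat > yw.py <<'E'
from fit import *
def scan(c,parts,p,z,yaws,lo,hi,zc=8,rx=13,ry=8,sh=3):
    """cost vs yaw, parts offset z mm, roi around flange"""
    P=[q+[0,0,z] for q in parts];q=proj(c,T([p[0],p[1],0],np.array([[0,0,z+zc]])))[0].astype(int)
    roi=[q[0]-rx,q[0]+rx+1,q[1]-ry,q[1]+ry+1]
    g=cv2.cvtColor(c['frame'],cv2.COLOR_RGB2GRAY).astype(float)[roi[2]:roi[3],roi[0]:roi[1]]
    g=1-(np.clip(g,lo,hi)-lo)/(hi-lo);out=[]
    for y in yaws:
        f=lambda d:((g-mask(c,[p[0]+d[0]/1e3,p[1]+d[1]/1e3,np.radians(y)],P,roi))**2).sum()
        o=minimize(f,[0,0],method='Nelder-Mead',options=dict(initial_simplex=[[0,0],[sh,0],[0,sh]],xatol=.05,maxiter=80))
        out.append((y,round(float(o.fun),1),(np.array(p[:2])*1e3+o.x).round(1).tolist()))
    return out
E
python3 - <<'E'
from yw import *
L=lambda n:pickle.load(open(n+'.png.pkl','rb'))
def pr(t,o):
    m=min(o,key=lambda a:a[1]);print(t,m,[a[1] for a in o])
Y=range(-60,61,10)
pr('fat s8',scan(L('scene8'),fat,[.515,-.087],0,Y,20,60))
pr('fat s0',scan(L('scene0'),fat,[.515,-.087],0,Y,20,60))
pr('fat s4',scan(L('scene4'),fat,[.515,-.087],0,Y,20,60))
pr('slim s0',scan(L('scene0'),slim,[.524,-.246],0,Y,20,60))
# held slim, scene4: tcp
pr('held s4 (tool 6.8)',scan(L('scene4'),slim,[.5486,-.007],118,Y,20,50))
pr('held s5 (tool 18.9)',scan(L('scene5'),slim,[.573,.1976],46,Y,20,45))
g=cv2.cvtColor(L('scene8')['frame'],cv2.COLOR_RGB2GRAY)
q=proj(L('scene8'),[[.515,-.087,.008]])[0].astype(int);print(q)
for r in g[q[1]-8:q[1]+9,q[0]-14:q[0]+15]:print(' '.join('%3d'%v for v in r))
E
```

```text
fat s8 (20, 26.2, [518.5, -89.7]) [41.5, 41.8, 41.3, 38.3, 34.3, 31.6, 28.3, 27.2, 26.2, 26.8, 27.8, 28.9, 30.7]
fat s0 (50, 25.1, [523.0, -92.9]) [42.8, 43.1, 42.3, 41.1, 38.1, 35.3, 32.4, 31.9, 30.1, 28.4, 26.6, 25.1, 26.3]
fat s4 (10, 20.2, [517.6, -88.3]) [33.2, 32.4, 29.7, 27.3, 25.0, 23.6, 21.9, 20.2, 20.9, 20.9, 22.7, 24.6, 26.7]
slim s0 (50, 24.1, [530.7, -252.5]) [36.0, 34.8, 34.9, 34.7, 33.2, 32.6, 31.4, 30.5, 29.1, 26.9, 24.8, 24.1, 26.4]
held s4 (tool 6.8) (40, 25.4, [550.3, -9.0]) [41.4, 41.7, 40.6, 39.5, 38.2, 34.7, 32.5, 29.4, 27.4, 26.0, 25.4, 25.5, 26.6]
held s5 (tool 18.9) (50, 26.9, [563.9, 199.3]) [44.9, 46.6, 46.4, 45.9, 44.3, 43.2, 40.7, 38.6, 33.3, 29.7, 27.1, 26.9, 28.6]
[295 209]
207 207 208 208 208 208 208 208 209 157  72  16  15  17  16  17  17  14  33 123 203 209 208 208 208 208 209 209 209
207 207 208 209 208 208 209 209 209 156  70  18  15  17  19  19  16   9  40 134 204 209 208 208 209 208 208 208 209
208 208 207 209 209 208 209 210 210 156  72  18  13  14  18  18  17  11  41 135 204 209 207 208 209 209 207 208 208
209 207 183 203 209 209 209 210 210 15
[... 885 characters left out ...]
 139
209 208 208 209 211 211 130  43  19  21  18  17  17  14  19  16  17  19  16  18  19  35  94 136 141 140 140 139 139
208 208 209 209 210 210 153  71  25  20  20  21  17  17  15  17  16  16  16  27  42  75 125 140 140 140 139 138 138
208 208 209 209 210 211 194 116  38  20  21  19  18  17  19  20  24  24  44  75 114 125 138 140 140 140 140 138 138
208 208 209 209 210 207 183 134  75  45  36  28  32  34  41  53  72  80 114 127 140 141 139 139 138 139 139 139 138
209 209 210 208 206 182 150 137 122 118  99  79  92  98 117 123 126 127 139 140 141 140 139 139 137 138 139 139 138
209 210 206 182 173 148 139 139 138 138 131 125 129 131 139 141 141 140 140 140 139 139 139 138 136 137 137 138 138
```

Run:
```python
from yw import *
L=lambda n:pickle.load(open(n+'.png.pkl','rb'))
def pr(t,o):
    m=min(o,key=lambda a:a[1]);print(t,m,[a[1] for a in o])
Y=range(-60,91,10)
for hi in(130,180):
  pr('fat s8',scan(L('scene8'),fat,[.515,-.087],0,Y,17,hi))
  pr('fat s4',scan(L('scene4'),fat,[.515,-.087],0,Y,17,hi))
  pr('fat s0',scan(L('scene0'),fat,[.515,-.087],0,Y,17,hi))
  pr('slim s0',scan(L('scene0'),slim,[.524,-.246],0,Y,17,hi))
for hi in(70,90):
  pr('held s4 (tool 6.8)',scan(L('scene4'),slim,[.5486,-.007],118,Y,17,hi))
  pr('held s5 (tool 18.9)',scan(L('scene5'),slim,[.573,.1976],46,Y,17,hi))
for n,p,w in(('scene4',[.5486,-.007,.121],12),('scene0',[.524,-.246,.003],12)):
  g=cv2.cvtColor(L(n)['frame'],cv2.COLOR_RGB2GRAY)
  q=proj(L(n),[p])[0].astype(int);print(n,q)
  for r in g[q[1]-9:q[1]+7,q[0]-w:q[0]+w]:print(' '.join('%3d'%v for v in r))
```

```text
fat s8 (0, 17.4, [515.7, -85.6]) [27.9, 26.8, 24.3, 21.3, 20.6, 17.7, 17.4, 18.4, 18.8, 19.8, 21.5, 24.9, 26.0, 29.0, 30.0, 31.1]
fat s4 (-10, 6.7, [516.1, -85.8]) [20.9, 16.6, 13.3, 9.7, 7.4, 6.7, 7.9, 10.8, 13.3, 15.9, 19.0, 22.4, 24.4, 27.1, 27.2, 28.1]
fat s0 (10, 18.9, [517.6, -88.3]) [29.6, 28.7, 26.3, 24.4, 22.7, 20.7, 19.4, 18.9, 19.3, 19.8, 21.6, 23.5, 24.0, 27.0, 28.5, 30.2]
slim s0 (50, 16.5, [528.1, -249.9]) [20.7, 19.3, 18.4, 18.6, 17.8, 16.8, 16.8, 17.3, 17.0, 17.0, 17.1, 16.5, 19.0, 20.1, 20.9, 21.7]
fat s8 (0, 13.2, [514.5, -84.8]) [22.7, 19.6, 17.6, 15.7, 14.8, 13.4, 13.2, 15.4, 17.5, 20.1, 23.4, 27.7, 29.2, 31.4, 31.3, 29.6]
fat s4 (-20, 18.3, [515.5, -84.8]) [29.0, 25.1, 21.8, 19.7, 18.3, 19.0, 20.4, 24.0, 28.1, 32.4, 36.2, 40.4, 42.1, 42.7, 41.4, 39.8]
fat s0 (-10, 11.6, [516.6, -86.1]) [23.7, 20.5, 17.8, 14.7, 12.9, 11.6, 11.9, 13.6, 15.2, 16.8, 19.2, 22.0, 23.1, 25.3, 26.3, 27.9]
slim s0 (-20, 10.8, [523.8, -245.7]) [15.2, 13.0, 12.3, 11.1, 10.8, 11.4, 12.8, 14.7, 15.2, 16.0, 16.6, 15.7, 18.0, 18.8, 19.0, 19.3]
held s4 (tool 6.8) (40, 21.2, [550.5, -8.0]) [35.0,
[... 2926 characters left out ...]
 131 167 202 199 191 194 201
202 202 201 199 200 203 202 133  71  45  24  15  19  15  17  16  15  44  83 159 196 196 199 192
201 200 198 192 191 194 184  98  36  31  17  16  20  19  15  16  15  15  25 102 196 204 204 197
200 199 198 193 187 188 168  86  35  32  27  21  18  17  13  16  19  24  35 116 201 207 207 206
201 201 201 200 198 196 188 132  61  31  28  27  21  16  15  26  27  35  82 157 205 209 208 207
203 204 204 204 205 204 204 188 132  75  58  56  70  72  71  73  78 103 177 196 208 208 207 207
205 205 206 206 205 207 207 206 190 169 155 155 180 185 185 184 184 186 205 207 208 208 207 207
205 206 207 207 207 207 207 207 206 201 197 197 206 207 208 208 207 206 206 206 207 207 207 207
```

Run:
```python
from yw import *
L=lambda n:pickle.load(open(n+'.png.pkl','rb'))
def pr(t,o):
    m=min(o,key=lambda a:a[1]);print(t,m,[a[1] for a in o])
Y=range(-40,41,5)
pr('fat s0',scan(L('scene0'),fat,[.515,-.087],0,Y,17,205))
pr('slim s0',scan(L('scene0'),slim,[.524,-.246],0,Y,17,205))
pr('held s4',scan(L('scene4'),slim,[.5486,-.007],118,Y,17,108,rx=10))
pr('fat s4',scan(L('scene4'),fat,[.515,-.087],0,Y,17,139,rx=10))
pr('fat t0',scan(L('top0'),fat,[.518,-.087],0,Y,17,190,rx=11,ry=10))
pr('slim t0',scan(L('top0'),slim,[.525,-.246],0,Y,17,190,rx=11,ry=10))
```

```text
fat s0 (-15, 8.4, [516.1, -85.5]) [14.3, 12.4, 11.2, 10.2, 9.2, 8.4, 8.4, 8.8, 9.3, 10.6, 11.8, 13.3, 14.4, 15.4, 16.5, 17.9, 19.5]
slim s0 (-35, 9.4, [523.1, -245.1]) [10.2, 9.4, 9.4, 9.6, 9.7, 10.2, 10.8, 11.3, 12.5, 13.3, 14.1, 14.9, 15.7, 15.9, 16.5, 16.8, 17.4]
held s4 (5, 13.5, [546.4, -4.6]) [19.3, 19.0, 18.6, 17.6, 17.1, 16.6, 15.5, 15.5, 15.1, 13.5, 13.5, 13.5, 13.9, 14.7, 15.4, 16.1, 17.2]
fat s4 (-15, 5.6, [515.9, -85.3]) [12.2, 10.3, 8.2, 7.3, 6.2, 5.6, 5.6, 6.0, 7.0, 8.4, 10.2, 11.7, 13.3, 14.4, 16.3, 17.6, 19.3]
fat t0 (-15, 4.9, [518.6, -88.2]) [10.2, 8.1, 6.5, 5.5, 5.0, 4.9, 6.1, 7.7, 9.6, 12.2, 15.3, 18.4, 21.2, 23.9, 26.9, 29.3, 31.6]
slim t0 (-30, 3.4, [526.0, -248.4]) [4.8, 4.0, 3.4, 3.5, 3.9, 4.8, 5.8, 7.2, 8.7, 10.8, 12.6, 14.4, 16.1, 16.8, 17.9, 19.0, 20.2]
```

carry_out --plan '[{"travel":[0.03,-0.1,0],"angular":[0,0,-0.25],"grip":1},{"travel":[0.06,-0.2,0],"angular":[0,0,-0.5],"grip":1},{"travel":[0.09,-0.3,0],"angular":[0,0,-0.75],"grip":1},{"travel":[0.1,-0.334,0],"angular":[0,0,-1.0],"grip":1}]'

```text
time: 16.55
ee_pos: [0.5169, -0.0855, 0.1744]
tcp_rot: [-180.0, -0.0, -164.1]
wrist_force: [0.6, 0.7, -0.1]
opening: 0.0852
grasp_force: 0.0
```

carry_out --plan '[{"travel":[0,0,-0.05],"angular":[0,0,-0.25],"grip":1},{"travel":[0,0,-0.1],"angular":[0,0,-0.5],"grip":1},{"travel":[0,0,-0.15],"angular":[0,0,-0.75],"grip":1},{"travel":[0,0,-0.18],"angular":[0,0,-1.0],"grip":1},{"travel":[0,0,-0.18],"angular":[0,0,-1.0],"grip":1},{"travel":[0,0,-0.18],"angular":[0,0,-1.0],"grip":1}]'

```text
time: 17.05
ee_pos: [0.5159, -0.0829, 0.1206]
tcp_rot: [180.0, -0.1, 168.0]
wrist_force: [-0.4, -0.4, 0.0]
opening: 0.0854
grasp_force: 0.0
```

```bash
python3 st.py
```

```text
17.15 ee [516.52 -83.4  121.73] [1.7999e+02 4.0000e-02 1.6794e+02] dock xy 93.49 261.84 F dock 0.0 -0.1 0.2 op 85.4 T [0.01 0.   0.06]
```

carry_out --plan '[{"travel":[-0.002,-0.0075,-0.05],"angular":[0,0,-0.03],"grip":1},{"travel":[-0.002,-0.0075,-0.12],"angular":[0,0,-0.03],"grip":1},{"travel":[-0.002,-0.0075,-0.2],"angular":[0,0,-0.03],"grip":1},{"travel":[-0.002,-0.0075,-0.26],"angular":[0,0,-0.03],"grip":1},{"travel":[-0.002,-0.0075,-0.272],"angular":[0,0,-0.03],"grip":1},{"travel":[-0.002,-0.0075,-0.272],"angular":[0,0,-0.03],"grip":1},{"travel":[-0.002,-0.0075,-0.272],"angular":[0,0,-0.03],"grip":-1},{"travel":[-0.002,-0.0075,-0.272],"angular":[0,0,-0.03],"grip":-1}]' --grip_force 50

```text
time: 17.82
ee_pos: [0.5165, -0.0865, 0.0412]
tcp_rot: [180.0, 0.1, 166.8]
wrist_force: [0.5, -0.2, -0.8]
opening: 0.0636
grasp_force: 0.0
```

carry_out --plan '[{"travel":[0,0,0],"angular":[0,0,0],"grip":-1},{"travel":[0,0,0],"angular":[0,0,0],"grip":-1},{"travel":[0,0,0],"angular":[0,0,0],"grip":-1},{"travel":[0,0,0],"angular":[0,0,0],"grip":-1},{"travel":[0,0,0],"angular":[0,0,0],"grip":-1}]'

```text
time: 18.23
ee_pos: [0.516, -0.0866, 0.0403]
tcp_rot: [-180.0, 0.1, 166.8]
wrist_force: [-0.9, -1.4, 4.7]
opening: 0.0192
grasp_force: 48.7
```

```bash
python3 st.py
```

```text
18.3333 ee [515.99 -86.62  40.27] [-1.7999e+02  8.0000e-02  1.6680e+02] dock xy 94.98 264.74 F dock 1.5 0.1 6.9 op 19.5 T [-0.1   0.12 -0.  ]
```

carry_out --plan '[{"travel":[0,0,0.03],"angular":[0,0,0],"grip":-1},{"travel":[0,0,0.1],"angular":[0,0,0],"grip":-1},{"travel":[0,0,0.2],"angular":[0,0,0],"grip":-1},{"travel":[0,0,0.3],"angular":[0,0,0],"grip":-1},{"travel":[0,0,0.38],"angular":[0,0,0],"grip":-1}]'

```text
time: 18.75
ee_pos: [0.5154, -0.0863, 0.1559]
tcp_rot: [180.0, 0.0, 166.8]
wrist_force: [0.6, 0.3, -0.6]
opening: 0.0193
grasp_force: 49.0
```

carry_out --plan '[{"travel":[0.02,0.08,0],"angular":[0,0,0.1],"grip":-1},{"travel":[0.04,0.18,0],"angular":[0,0,0.25],"grip":-1},{"travel":[0.06,0.28,0],"angular":[0,0,0.4],"grip":-1},{"travel":[0.08,0.38,0],"angular":[0,0,0.55],"grip":-1},{"travel":[0.1,0.48,0],"angular":[0,0,0.7],"grip":-1},{"travel":[0.12,0.58,0],"angular":[0,0,0.85],"grip":-1},{"travel":[0.14,0.68,0],"angular":[0,0,0.95],"grip":-1},{"travel":[0.16,0.78,0],"angular":[0,0,0.95],"grip":-1}]'

```text
time: 19.42
ee_pos: [0.5634, 0.1492, 0.1538]
tcp_rot: [180.0, -0.0, -165.8]
wrist_force: [0.4, 0.5, -1.2]
opening: 0.0193
grasp_force: 48.9
```

```bash
python3 st.py
```

```text
19.5167 ee [563.56 151.29 153.05] [ 1.7995e+02 -3.0000e-02 -1.6576e+02] dock xy -23.42 52.97 F dock 0.9 1.1 -1.0 op 19.4 T [ 0.02  0.04 -0.  ]
```

carry_out --plan '[{"travel":[0.0128,0.09,0],"angular":[0,0,0.128],"grip":-1},{"travel":[0.0128,0.187,0],"angular":[0,0,0.128],"grip":-1},{"travel":[0.0128,0.187,-0.1],"angular":[0,0,0.128],"grip":-1},{"travel":[0.0128,0.187,-0.2],"angular":[0,0,0.128],"grip":-1},{"travel":[0.0128,0.187,-0.25],"angular":[0,0,0.128],"grip":-1},{"travel":[0.0128,0.187,-0.25],"angular":[0,0,0.128],"grip":-1}]'

```text
time: 20.02
ee_pos: [0.5651, 0.2028, 0.0744]
tcp_rot: [-180.0, -0.4, -162.3]
wrist_force: [-0.1, -0.6, -1.6]
opening: 0.019
grasp_force: 49.0
```

```bash
python3 st.py
python3 - <<'E'
from yw import *
s=snap('scene','scene9.png');o=monitor.get_obs();p=o['ee_pos'];z=p[2]*1e3-40.3
for hi in(70,90,110):
  r=scan(s,fat,[p[0]-.002,p[1]],z,range(-25,66,10),17,hi,rx=13);print(hi,min(r,key=lambda a:a[1]),[a[1] for a in r])
g=cv2.cvtColor(s['frame'],cv2.COLOR_RGB2GRAY)
q=proj(s,[[p[0],p[1],z/1e3+.003]])[0].astype(int);print(q,z)
for r in g[q[1]-8:q[1]+9,q[0]-14:q[0]+15]:print(' '.join('%3d'%v for v in r))
E
```

```text
20.1167 ee [567.1  203.33  78.86] [-1.8000e+02 -4.0000e-02 -1.6233e+02] dock xy -42.78 4.54 F dock 0.7 0.2 -0.1 op 19.4 T [0.05 0.02 0.  ]
70 (35, 18.7, [560.5, 205.8]) [29.7, 29.2, 26.9, 24.0, 21.3, 19.2, 18.7, 21.0, 23.5, 27.4]
90 (15, 20.2, [559.9, 205.7]) [23.7, 23.3, 21.6, 20.5, 20.2, 20.3, 21.1, 24.1, 27.2, 31.1]
110 (-5, 24.8, [559.7, 205.0]) [25.2, 25.2, 24.8, 25.3, 26.4, 28.1, 29.9, 33.0, 36.7, 40.6]
[186 239] 39.65350179068686
105 103 106 109 110 108  97  67  41  34  17  15  14  14  12  13  16  48  81  93  92  95  93  90  88  94  92  93  90
104 104 105 104 105 107 106  82  27  14  14  14  15  13  13  14  13  27  71  90  99 128 120  91  85 111 121 125 130
106 104 103 102 102 105 108  86  30  13  14  17  15  15  14  16  12  20  57  90 114 137 141 109  87 107 123 135 143
104 104 104 104 104 103 100  87  49  19  10  13  16  19  14  15  15  12  31  55  75 100 124 125 104  95 117 131 141
102 103 107 105  98  96  95  94  72  24  12  16  15  12  12  13  15  11  13  21  28  48  79  93  77  71 104 124 129
102 100  99  98  92  92  94  95  75  26  13  15  15  14  14  19   8  14  15  10
[... 612 characters left out ...]
  63
 83  84  84  84  81  80  75  57  36  30  20  13  13  17  14  14  15  14  14  14  18  30  43  49  45  43  46  62 100
 83  81  81  76  78  92  89  51  35  34  28  22  16  15  17  14  16  17  18  20  28  45  54  56  54  49  55  97 130
 80  74  73  94 137 165 151  93  41  32  28  22  20  18  18  16  18  18  19  33  46  55  57  55  55  57  94 129 145
 71  80 125 163 173 180 165 112  45  21  22  19  20  23  20  17  18  21  38  51  56  56  56  55  55  60  96 132 144
123 164 174 182 183 186 184 160 101  42  18  18  16  18  20  21  27  43  54  56  57  58  55  56  54  58  90 128 141
173 183 185 187 187 189 192 190 167 109  49  29  24  22  28  38  47  55  58  58  58  58  58  56  55  56  70 117 137
```

carry_out --plan '[{"travel":[0.001,0.0135,0],"angular":[0,0,0.007],"grip":-1},{"travel":[0.001,0.0135,-0.03],"angular":[0,0,0.007],"grip":-1},{"travel":[0.001,0.0135,-0.06],"angular":[0,0,0.007],"grip":-1},{"travel":[0.001,0.0135,-0.085],"angular":[0,0,0.007],"grip":-1},{"travel":[0.001,0.0135,-0.1],"angular":[0,0,0.007],"grip":-1},{"travel":[0.001,0.0135,-0.1045],"angular":[0,0,0.007],"grip":-1},{"travel":[0.001,0.0135,-0.1045],"angular":[0,0,0.007],"grip":-1}]'

```text
time: 20.75
ee_pos: [0.5675, 0.2076, 0.0467]
tcp_rot: [-180.0, -0.0, -162.1]
wrist_force: [0.8, 0.2, -0.3]
opening: 0.0194
grasp_force: 49.4
```

```bash
python3 st.py
```

```text
20.85 ee [567.48 207.71  46.74] [ 1.8000e+02 -3.0000e-02 -1.6212e+02] dock xy -44.48 0.49 F dock 0.7 0.2 -1.6 op 19.1 T [-0.01 -0.03 -0.04]
```

carry_out --plan '[{"travel":[-0.016,-0.006,0],"angular":[0,0,0],"grip":-1},{"travel":[-0.032,-0.0113,0],"angular":[0,0,0],"grip":-1},{"travel":[-0.048,-0.0165,0],"angular":[0,0,0],"grip":-1},{"travel":[-0.064,-0.0217,0],"angular":[0,0,0],"grip":-1},{"travel":[-0.08,-0.0268,0],"angular":[0,0,0],"grip":-1},{"travel":[-0.095,-0.0317,0],"angular":[0,0,0],"grip":-1}]'

```text
time: 21.35
ee_pos: [0.5385, 0.1981, 0.0471]
tcp_rot: [-180.0, 0.0, -162.1]
wrist_force: [-0.6, 0.0, -0.8]
opening: 0.0194
grasp_force: 49.0
```

```bash
python3 st.py
```

```text
21.45 ee [538.49 198.06  47.28] [-180.      0.   -162.11] dock xy -13.94 0.76 F dock -0.9 -0.0 0.7 op 19.3 T [ 0.01 -0.03 -0.02]
```

carry_out --plan '[{"travel":[-0.005,-0.0016,0],"angular":[0,0,0],"grip":-1},{"travel":[-0.01,-0.0032,0],"angular":[0,0,0],"grip":-1},{"travel":[-0.015,-0.0048,0],"angular":[0,0,0],"grip":-1},{"travel":[-0.019,-0.0061,0],"angular":[0,0,0],"grip":-1}]'

```text
time: 21.78
ee_pos: [0.5333, 0.1964, 0.047]
tcp_rot: [-180.0, -0.0, -162.1]
wrist_force: [0.4, -0.8, -1.5]
opening: 0.0196
grasp_force: 49.0
```

```bash
python3 st.py
```

```text
21.8833 ee [533.3  196.39  46.97] [-1.8000e+02 -1.0000e-02 -1.6212e+02] dock xy -8.48 0.75 F dock -0.2 -0.2 -1.1 op 19.6 T [ 0.07 -0.03 -0.04]
```

Now step to contact, 1.5–2 mm at a time.

carry_out --plan '[{"travel":[-0.0032,-0.001,0],"angular":[0,0,0],"grip":-1},{"travel":[-0.0063,-0.002,0],"angular":[0,0,0],"grip":-1},{"travel":[-0.0063,-0.002,0],"angular":[0,0,0],"grip":-1}]'

```text
time: 22.13
ee_pos: [0.5315, 0.1958, 0.0471]
tcp_rot: [-180.0, -0.0, -162.1]
wrist_force: [0.6, -0.2, 0.4]
opening: 0.0194
grasp_force: 49.0
```

```bash
python3 st.py
```

```text
22.2333 ee [531.56 195.82  47.04] [-179.99   -0.   -162.12] dock xy -6.65 0.76 F dock 0.8 -0.2 -1.2 op 19.3 T [ 0.01 -0.09  0.01]
```

carry_out --plan '[{"travel":[-0.0025,-0.0008,0],"angular":[0,0,0],"grip":-1},{"travel":[-0.005,-0.0016,0],"angular":[0,0,0],"grip":-1},{"travel":[-0.005,-0.0016,0],"angular":[0,0,0],"grip":-1}]'

```text
time: 22.48
ee_pos: [0.53, 0.1953, 0.0471]
tcp_rot: [-180.0, 0.0, -162.1]
wrist_force: [1.8, -0.7, -0.6]
opening: 0.0194
grasp_force: 48.9
```

```bash
python3 st.py
```

```text
22.5833 ee [530.11 195.35  47.12] [-1.8000e+02  1.0000e-02 -1.6212e+02] dock xy -5.12 0.77 F dock -1.1 0.3 -0.2 op 19.4 T [-0.11 -0.19 -0.06]
```

carry_out --plan '[{"travel":[-0.0025,-0.0008,0],"angular":[0,0,0],"grip":-1},{"travel":[-0.005,-0.0016,0],"angular":[0,0,0],"grip":-1},{"travel":[-0.005,-0.0016,0],"angular":[0,0,0],"grip":-1}]'

```text
time: 22.83
ee_pos: [0.5286, 0.1949, 0.0472]
tcp_rot: [-180.0, 0.0, -162.1]
wrist_force: [0.9, 0.4, 1.0]
opening: 0.0194
grasp_force: 49.2
```

```bash
python3 st.py
```

```text
22.9333 ee [528.66 194.87  47.15] [-1.7999e+02  2.0000e-02 -1.6212e+02] dock xy -3.6 0.77 F dock -1.6 1.4 -0.5 op 18.9 T [-0.1  -0.4  -0.04]
```

carry_out --plan '[{"travel":[0.0045,0.0015,-0.002],"angular":[0,0,0],"grip":-1},{"travel":[0.0045,0.0015,-0.002],"angular":[0,0,0],"grip":-1},{"travel":[0.0045,0.0015,-0.002],"angular":[0,0,0],"grip":-0.1},{"travel":[0.0045,0.0015,-0.002],"angular":[0,0,0],"grip":-0.1},{"travel":[0.0045,0.0015,-0.002],"angular":[0,0,0],"grip":-0.1},{"travel":[0.0045,0.0015,0.05],"angular":[0,0,0],"grip":-0.1},{"travel":[0.0045,0.0015,0.15],"angular":[0,0,0],"grip":-0.1},{"travel":[0.0045,0.0015,0.28],"angular":[0,0,0],"grip":-0.1}]'

```text
time: 23.6
ee_pos: [0.5282, 0.1948, 0.1292]
tcp_rot: [-180.0, -0.3, -162.1]
wrist_force: [0.8, -0.7, 0.7]
opening: 0.0386
grasp_force: 0.0
```

carry_out --plan '[{"travel":[0,-0.1,0.15],"angular":[0,0,0],"grip":0.2},{"travel":[-0.02,-0.22,0.15],"angular":[0,0,0],"grip":0.2},{"travel":[-0.04,-0.34,0.15],"angular":[0,0,0],"grip":0.2},{"travel":[-0.06,-0.46,0.15],"angular":[0,0,0],"grip":0.2},{"travel":[-0.08,-0.58,0.15],"angular":[0,0,0],"grip":0.2},{"travel":[-0.1,-0.7,0.15],"angular":[0,0,0],"grip":0.2},{"travel":[-0.1,-0.82,0.15],"angular":[0,0,0],"grip":0.2},{"travel":[-0.1,-0.94,0.15],"angular":[0,0,0],"grip":0.2}]'

```text
time: 24.27
ee_pos: [0.4992, -0.0882, 0.1762]
tcp_rot: [-180.0, 0.0, -162.1]
wrist_force: [1.2, -0.7, 0.8]
opening: 0.0512
grasp_force: 0.0
```

```bash
python3 st.py
python3 - <<'E'
from ov import *
s=snap('scene','scene10.png');t=snap('top','top10.png');o=monitor.get_obs();print(np.round(o['q'],1))
up=lambda Q:[q+[0,0,6.] for q in Q]
d=(524.8,194.8,-162.1)
h=lambda x:(d[0]+x*-.9516,d[1]+x*-.3074,d[2])
cv=np.zeros((600,800,3),np.uint8)
b=ov(s,[],172,232,205,287,7)
b2=ov(s,B(h(37),up(slim))+B(h(-5.7),up(fat)),172,232,205,287,6)[:,:370]
a=ov(t,[],172,232,172,227,5)
cv[:574,:420]=b;cv[:b2.shape[0],425:425+b2.shape[1]]=b2
cv2.imwrite('pics/v10.png',cv)
E
```

```text
24.3667 ee [499.36 -90.68 175.85] [-1.7996e+02 -3.0000e-02 -1.6238e+02] dock xy 112.05 263.49 F dock -0.3 -0.4 0.1 op 51.0 T [ 0.01 -0.02 -0.04]
[ -9.9  -1.4   0.4  91.8   0.  -27.7]
```

View pics/v10.png

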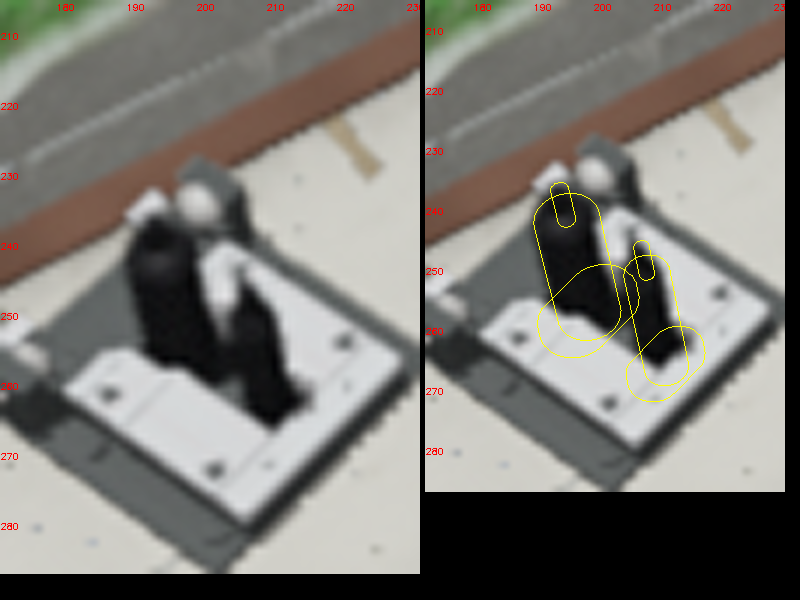

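Run:
```python
from yw import *
L=lambda n:pickle.load(open(n+'.png.pkl','rb'))
s,t=L('scene10'),L('top10')
print(proj(s,[[.468,-.411,.02]]),proj(t,[[.471,-.413,.02]]))
for n,c in(('s',s),('t',t),('t0',L('top0'))):
  for lo,hi in((60,130),(70,180)):
    try:print(n,lo,hi,fit([c],keeper,[.470,-.412,np.radians(10)],lo,hi,r=20))
    except Exception as e:print(n,e)
q=proj(s,[[.468,-.411,.02]])[0].astype(int);g=cv2.cvtColor(s['frame'],cv2.COLOR_RGB2GRAY)
for r in g[q[1]-14:q[1]+14,q[0]-14:q[0]+15:1]:print(' '.join('%3d'%v for v in r))
```

```text
[[397.84363759 166.08167779]] [[401.5347808  213.28574801]]
s 60 130 (array([ 484.9, -440.9,   31.2]), np.float64(132.56))
s 70 180 (array([ 473.1, -434. ,    8.9]), np.float64(229.42))
t 60 130 (array([ 471.1, -413. ,    9.7]), np.float64(30.18))
t 70 180 (array([ 471. , -413.4,    9.9]), np.float64(30.88))
t0 60 130 (array([ 471.1, -412.9,    9.7]), np.float64(33.74))
t0 70 180 (array([ 470.9, -413.3,   10. ]), np.float64(27.2))
207 207 207 206 206 206 206 206 205 204 205 205 197 164 105  39  32  46  70  87  92  96 100 105 109 112 117 120 123
207 207 207 207 206 206 206 206 205 205 205 205 205 197 155  63  31  47  69  83  89  93  97 101 106 109 114 117 121
206 207 206 207 207 206 206 206 206 205 204 204 206 206 182  96  35  48  70  82  84  89  93  98 103 107 111 115 119
206 206 206 207 207 205 205 205 206 205 204 205 206 207 189 120  45  45  70  80  82  85  92  95 100 104 108 111 116
204 205 205 206 206 205 204 204 204 205 204 205 206 208 198 151  56  40  65  79  81  83  87  92  97 101 105 110 113
203 203 204 205 205 205 205 203 203 203 203 204 206 208 207 180  77  40  60  77  80  
[... 1882 characters left out ...]
 175
206 206 204 189 168 124 105 128 157 143 103  98  97  94 106 131 174 206 208 206 205 205 205 206 207 207 208 208 197
206 207 201 168 108  89  99 129 158 145 103  97  94 104 138 155 171 196 207 206 204 204 204 206 207 207 206 207 206
206 207 204 183 118  77  83 106 115 109  97  91  97 134 155 155 158 181 206 206 205 204 205 205 207 206 206 206 206
206 206 207 202 177 133  88  85  90  97  98 101 142 182 178 156 154 169 194 206 206 205 205 206 206 207 205 204 203
206 206 206 206 203 190 166 112  78  89 134 175 190 205 191 158 151 155 180 205 207 206 205 205 205 205 205 204 203
207 207 205 206 207 207 202 175 134 134 186 207 207 206 199 177 157 156 169 194 205 205 205 205 204 205 205 204 204
```

```bash
python3 - <<'E'
from yw import *
L=lambda n:pickle.load(open(n+'.png.pkl','rb'))
s,t=L('scene10'),L('top10')
a,b=at(s,403,165.1,.006),at(s,391,174.5,.006);d=a-b
print(a.round(4),b.round(4),((a+b)/2).round(4),np.degrees(np.arctan2(-d[0],d[1])),np.linalg.norm(d))
print('handle',at(s,399,161,.044).round(4))
g=cv2.cvtColor(t['frame'],cv2.COLOR_RGB2GRAY)
for r in g[206:222,386:416]:print(' '.join('%3d'%v for v in r))
E
python3 st.py
```

```text
[ 0.471  -0.4377  0.006 ] [ 0.4635 -0.3833  0.006 ] [ 0.4672 -0.4105  0.006 ] -172.1337979330103 0.054913028675090646
handle [ 0.4658 -0.4076  0.044 ]
181 183 182 179 178 180 181 182 178 180 178 175 173 179 178 180 177 182 178 178 179 176 183 179 178 179 183 177 182 179
180 179 180 182 182 182 180 180 179 181 181 177 175 181 182 182 180 178 180 179 183 182 182 182 187 185 163 179 181 182
179 182 179 180 180 180 177 183 182 182 179 180 176 178 182 178 178 176 179 184 185 168 148 144 149 144 132 173 181 181
178 177 178 179 177 179 185 179 181 179 180 179 184 182 189 162 141 140 144 145 147 115  81  74  83  68 103 172 181 178
177 184 179 178 185 186 185 181 184 190 166 161 148 140 139 103  74  74  70  60  72  71  68  66  79  71  84 169 181 182
177 182 183 187 140 147 156 162 155 144 115  98  70  37  28  55  69  65  68  60  59  73  69 109 138  90  66 153 179 183
179 181 140 150  58  77 100 105  92  71  70  77  47  19   0  67  82  75  68  69  54  72  73 126 150  90  67 117 174 182
180 185  57  79  72  73  70  73  69  73  76  76  51  20  18  48  82  73  74  74  58  67  73  98  92  74  64 1
[... 416 characters left out ...]
89 102  87  95 130 135 138 142 138 180 180 182 179 178 181 178 177 177 177
177 179 187  41  76  88  79  71  58 146 101 106 118 110 159 190 184 184 181 182 180 182 175 175 179 177 178 180 181 177
173 176 181  99 139 149 141 136 132 187 119 114 115 145 183 181 178 177 178 179 178 179 176 180 179 177 178 178 176 174
171 174 180 160 186 183 182 180 185 154 113 106 107 180 181 179 180 177 179 183 179 184 178 180 161 173 179 179 175 179
175 174 176 177 178 179 179 181 183 110 114 109 101 179 180 179 177 176 177 182 181 183 179 179 161 175 177 178 178 174
24.5667 ee [499.84 -86.01 175.93] [ 1.7998e+02 -1.0000e-02 -1.6209e+02] dock xy 110.16 259.19 F dock -0.1 -0.2 -0.2 op 50.9 T [-0.03  0.   -0.03]
```

carry_out --plan '[{"travel":[-0.01,-0.12,0],"angular":[0,0,-0.1],"grip":0.2},{"travel":[-0.02,-0.24,0],"angular":[0,0,-0.2],"grip":0.2},{"travel":[-0.03,-0.36,0],"angular":[0,0,-0.31],"grip":0.2},{"travel":[-0.04,-0.48,0],"angular":[0,0,-0.31],"grip":0.2},{"travel":[-0.06,-0.6,0],"angular":[0,0,-0.31],"grip":0.2},{"travel":[-0.08,-0.72,0],"angular":[0,0,-0.31],"grip":0.2},{"travel":[-0.1,-0.84,0],"angular":[0,0,-0.31],"grip":0.2},{"travel":[-0.105,-0.96,0],"angular":[0,0,-0.31],"grip":0.2}]'

```text
time: 25.23
ee_pos: [0.4684, -0.375, 0.1763]
tcp_rot: [-180.0, 0.0, -170.9]
wrist_force: [0.9, -0.1, 0.6]
opening: 0.0516
grasp_force: 0.0
```

```bash
python3 st.py
```

```text
25.3333 ee [ 468.3  -377.39  174.71] [ 1.7999e+02 -7.0000e-02 -1.7110e+02] dock xy 229.73 526.78 F dock 0.7 -1.0 -0.2 op 51.8 T [-0.    0.05 -0.05]
```

carry_out --plan '[{"travel":[-0.0043,-0.11,0],"angular":[0,0,0],"grip":0.2},{"travel":[-0.0043,-0.11,-0.1],"angular":[0,0,0],"grip":0.2},{"travel":[-0.0043,-0.11,-0.2],"angular":[0,0,0],"grip":0.2},{"travel":[-0.0043,-0.11,-0.3],"angular":[0,0,0],"grip":0.2},{"travel":[-0.0043,-0.11,-0.4],"angular":[0,0,0],"grip":0.2},{"travel":[-0.0043,-0.11,-0.46],"angular":[0,0,0],"grip":0.2},{"travel":[-0.0043,-0.11,-0.49],"angular":[0,0,0],"grip":0.2},{"travel":[-0.0043,-0.11,-0.49],"angular":[0,0,0],"grip":0.2}]'

```text
time: 26.0
ee_pos: [0.467, -0.4055, 0.0269]
tcp_rot: [179.8, -0.1, -170.9]
wrist_force: [-0.3, 0.5, -0.1]
opening: 0.0515
grasp_force: 0.0
```

```bash
python3 st.py
```

```text
26.1 ee [ 468.01 -407.16   30.19] [-1.7996e+02  3.0000e-02 -1.7092e+02] dock xy 239.16 555.02 F dock 0.2 0.6 1.5 op 51.2 T [ 0.03 -0.02  0.  ]
```

carry_out --plan '[{"travel":[0,0,0],"angular":[0,0,0],"grip":-1},{"travel":[0,0,0],"angular":[0,0,0],"grip":-1},{"travel":[0,0,0],"angular":[0,0,0],"grip":-1},{"travel":[0,0,0],"angular":[0,0,0],"grip":-1},{"travel":[0,0,0],"angular":[0,0,0],"grip":-1},{"travel":[0,0,0],"angular":[0,0,0],"grip":-1}]' --grip_force 70

```text
time: 26.6
ee_pos: [0.4671, -0.4078, 0.0292]
tcp_rot: [-180.0, 0.0, -171.0]
wrist_force: [0.2, 0.3, -0.8]
opening: 0.0
grasp_force: 0.0
```

```bash
python3 st.py
```

```text
26.7 ee [ 467.05 -407.75   29.1 ] [-179.99   -0.   -171.  ] dock xy 240.25 555.29 F dock -0.0 -0.3 -0.8 op 0.2 T [-0.01 -0.   -0.03]
```

Run:
```python
from yw import *
s=snap('scene','scene11.png');t=snap('top','top11.png')
g=cv2.cvtColor(s['frame'],cv2.COLOR_RGB2GRAY)
for r in g[146:182,378:414]:print(' '.join('%3d'%v for v in r))
print()
g=cv2.cvtColor(t['frame'],cv2.COLOR_RGB2GRAY)
for r in g[204:222,386:416]:print(' '.join('%3d'%v for v in r))
o=monitor.get_obs();print(proj(s,[o['ee_pos']]),proj(t,[o['ee_pos']]),o['q'])
```

```text
201 201 201 201 201 202 202 202 202 202 202 202 202 202 202 203 203 203 203 203 203 203 203 204 203 204 203 204 204 204 204 204 204 205 204 204
199 200 200 200 200 200 200 200 200 200 201 201 201 201 201 201 201 202 201 202 201 202 202 202 202 202 203 203 203 203 203 203 203 203 204 203
198 199 198 199 199 199 199 199 199 199 199 199 200 200 199 200 200 200 200 200 201 201 200 201 201 201 201 201 201 201 202 201 201 201 202 202
197 198 198 198 198 198 198 198 198 198 198 198 198 198 198 198 199 199 199 199 199 199 199 199 199 200 199 199 200 199 200 200 201 200 201 200
196 197 196 197 197 197 197 197 197 197 197 197 197 197 197 197 197 198 198 198 198 198 198 198 198 198 198 198 198 198 199 199 199 199 199 199
195 195 195 195 195 195 195 196 195 195 196 195 196 196 196 196 196 196 197 196 196 196 197 196 197 197 196 197 197 197 198 197 198 198 198 198
194 194 194 194 194 194 194 194 194 194 194 194 194 194 195 195 195 195 195 195 195 195 195 195 195 196 195 196 196 196 196 196 196 196 197 196
193 192 192 192 192 193 192 192 192 193 193 193 193 193 194 194 193 194 194 194 194 194 194 
[... 5703 characters left out ...]
9  82  25  31  61  67  59  59  56 103 148 158 155 158 162 165
150 103  87  20  34  50  28  14  25 107  84  86  45  78  87 116  60  58  60  59  63  62 103 142 148 152 153 155 161 161
185  99 108  50  32  42  63  73  81 102 119 122  94 110 112 113  77  63  62  59  72 101 135 139 146 151 144 148 151 149
185  98 109  88  79  79 100 109 106 115 118 119 119 110 108 112  76  59  59  84 103 125 124 127 126 133 131 130 135 140
184  95 104 109 110 110 109 109 104 113 111 116 113 105 109 110  66  66  64  91 104  98 107 109 111 117 119 124 131 135
[[397.78294467 164.51978448]] [[400.46931762 214.4638003 ]] [-4.11148434e+01  1.46676016e+01  1.66838343e+00  7.70069005e+01
 -5.07776057e-03 -5.01147662e+01]
```

carry_out --plan '[{"travel":[0,0,0.1],"angular":[0,0,0],"grip":-1},{"travel":[0,0,0.22],"angular":[0,0,0],"grip":-1},{"travel":[0,0.1,0.32],"angular":[0,0,0],"grip":-1},{"travel":[0,0.22,0.32],"angular":[0,0,0],"grip":0.2},{"travel":[0,0.34,0.32],"angular":[0,0,0],"grip":0.2},{"travel":[0,0.48,0.32],"angular":[0,0,0],"grip":0.2},{"travel":[0,0.62,0.32],"angular":[0,0,0],"grip":0.2},{"travel":[0,0.76,0.32],"angular":[0,0,0],"grip":0.2}]'

```text
time: 27.47
ee_pos: [0.4666, -0.179, 0.1251]
tcp_rot: [-180.0, 0.0, -171.0]
wrist_force: [1.1, -0.2, 0.7]
opening: 0.0513
grasp_force: 0.0
```

carry_out --plan '[{"travel":[0,0.12,0],"angular":[0,0,0],"grip":0.2},{"travel":[0,0.24,0],"angular":[0,0,0],"grip":0.2},{"travel":[0,0.3,0],"angular":[0,0,0],"grip":0.2}]'

```text
time: 27.72
ee_pos: [0.4667, -0.0876, 0.1254]
tcp_rot: [180.0, 0.0, -170.9]
wrist_force: [0.6, 0.0, 0.0]
opening: 0.0514
grasp_force: 0.0
```

```bash
python3 st.py
python3 - <<'E'
from yw import *
s=snap('scene','scene12.png');t=snap('top','top12.png')
g=cv2.cvtColor(s['frame'],cv2.COLOR_RGB2GRAY)
for r in g[152:182,380:410]:print(' '.join('%3d'%v for v in r))
print(fit([t],keeper,[.470,-.410,np.radians(10)],70,180,r=20))
g=cv2.cvtColor(t['frame'],cv2.COLOR_RGB2GRAY)
for r in g[206:220,386:416]:print(' '.join('%3d'%v for v in r))
E
```

```text
27.8167 ee [467.08 -88.16 125.39] [ 1.7999e+02  4.0000e-02 -1.7079e+02] dock xy 142.0 251.18 F dock 1.0 0.3 0.2 op 51.2 T [-0.09  0.03  0.03]
181 203 206 206 207 207 207 199 164 100  74  77  80  83  86  89  95  98 103 107 111 114 119 121 125 128 131 134 136 139
189 204 206 207 207 207 207 207 195 148  87  74  78  81  83  86  91  96 100 104 108 111 115 118 122 125 128 131 134 137
204 205 205 206 206 207 207 207 205 186 128  81  75  78  81  84  87  91  97 100 103 108 112 115 119 122 126 128 132 134
205 204 204 205 206 206 206 207 206 200 173 118  79  75  78  81  83  88  92  97 101 105 109 112 115 119 123 126 129 132
204 203 203 204 204 205 206 206 205 205 197 168 116  79  76  78  82  83  88  93  97 102 106 110 113 117 120 123 126 130
203 203 202 202 202 203 205 205 205 205 204 196 166 110  76  77  79  81  85  89  94  98 102 106 110 114 117 120 123 127
203 203 202 201 201 203 204 204 204 199 184 189 196 160  96  76  77  80  82  86  91  95  99 104 107 110 114 117 121 123
203 204 202 201 202 202 203 203 203 196 178 185 205 192 142  85  75  79  81  83  86  91  95 100 103 107 112 114 119 12
[... 3673 characters left out ...]
  91 112  74  73  77  76  79  61  25  21  36  78  80  80  73  59  74  73  69  69  69  72 114 175 183
182 187  93  76  73 104 166  76  76  72  76  78  78  27  15  26  73  75  69  53  55  81  70  93  81 129 139 152 178 183
180 184 117  91  73  92 142  79  76  75  76  71  78  39  24  10  55  62  55  53 127 146 138 154 145 176 180 180 179 181
180 184 167  73  72  74  74  72  71  77  77  87  97  91  96 133 137 138 137 140 181 183 180 182 179 182 178 178 181 180
182 181 190  39  71  89  77  74  57 146 103 108 121 104 162 187 190 188 184 182 183 178 178 180 178 180 180 181 178 177
178 176 184  97 142 150 147 139 133 190 119 111 110 144 181 182 178 179 179 180 179 181 180 180 177 178 180 175 180 180
```

Run:
```python
from yw import *
L=lambda n:pickle.load(open(n+'.png.pkl','rb'))
s=L('scene12');p=np.array([.4671,-.0882,.1254])
for dz in(.03,.016,0,-.011):
    print(dz,proj(s,[p+[0,dy,dz] for dy in(-.03,0,.03)]).round(1).tolist())
q=proj(s,[p])[0].astype(int);g=cv2.cvtColor(s['frame'],cv2.COLOR_RGB2GRAY);print(q)
for i,r in enumerate(g[q[1]-20:q[1]+14,q[0]-17:q[0]+17]):print(q[1]-20+i,' '.join('%3d'%v for v in r))
```

```text
0.03 [[319.1, 176.7], [309.1, 182.0], [298.8, 187.4]]
0.016 [[318.8, 180.6], [308.8, 185.9], [298.7, 191.3]]
0 [[318.4, 185.1], [308.6, 190.4], [298.6, 195.8]]
-0.011 [[318.2, 188.1], [308.4, 193.4], [298.5, 198.8]]
[308 190]
170  34  37  31  35  31  32  69  44  31  34  28  27  27  28  30  31  26  26  50  86  89  88  74  34  19  17  20  19  19  35  80 102 189 183
171  27  26  23  27  24  23  33  29  58  72  48  30  29  26  32  32  25  33  79  90  87  81  65  29  19  20  18  19  20  40  83 109 177 180
172  26  21  24  25  23  23  23  38  97  95  80  42  29  28  35  31  29  39  84  88  76  78  55  26  18  18  19  19  19  41  85 122 186 190
173  28  22  23  24  25  23  24  40  97  96  90  49  29  27  34  43  69  70  74  82 105 152  91  31  14  17  16  18  19  46  92 156 199 201
174  25  21  21  23  25  23  24  39  69  88  90  50  27  26  37  89  81  82 105 154 170 187 123  47  16  15  18  18  21  49 107 188 203 200
175  20  21  19  26  26  24  25  35  41  62  63  38  26  21  37  91 106 155 170 188 190 193 154  81  30  15  17  17  22  56 121 199 206 201
176  23  22  23  22  23  24  25  2
[... 3185 characters left out ...]

199 207 207 207 206 205 201 192 188 189 188 190 192 205 207 206 206 207 207 207 206 207 206 206 207 207 207 207 206 206 205 205 206 206 206
200 207 206 206 205 205 205 206 205 206 206 207 206 207 207 206 206 207 207 208 207 207 206 207 207 207 207 207 206 206 206 206 207 206 206
201 207 206 204 204 205 206 206 205 206 207 206 206 206 207 207 206 207 208 207 208 207 206 207 206 206 207 207 207 207 207 208 206 206 204
202 205 204 201 204 205 206 206 206 206 206 206 206 206 207 207 206 206 206 207 207 207 206 205 206 206 207 207 208 207 208 206 182 174 172
203 205 204 203 205 205 206 207 207 207 207 207 206 205 206 207 207 206 206 207 207 207 206 206 206 207 209 206 204 182 175 173 148 140 139
```

carry_out --plan '[{"travel":[0,-0.12,0],"angular":[0,0,0],"grip":0.2},{"travel":[0,-0.24,0],"angular":[0,0,0],"grip":0.2},{"travel":[0,-0.36,0],"angular":[0,0,0],"grip":0.2},{"travel":[0,-0.48,0],"angular":[0,0,0],"grip":0.2},{"travel":[0,-0.6,0],"angular":[0,0,0],"grip":0.2},{"travel":[0,-0.72,0],"angular":[0,0,0],"grip":0.2},{"travel":[0,-0.84,0],"angular":[0,0,0],"grip":0.2},{"travel":[0,-0.95,0],"angular":[0,0,0],"grip":0.2}]'

```text
time: 28.58
ee_pos: [0.4658, -0.3793, 0.1247]
tcp_rot: [-180.0, -0.0, -171.1]
wrist_force: [0.3, 0.0, -0.7]
opening: 0.0513
grasp_force: 0.0
```

carry_out --plan '[{"travel":[0,-0.12,0],"angular":[0,0,0],"grip":0.2},{"travel":[0,-0.12,-0.1],"angular":[0,0,0],"grip":0.2},{"travel":[0,-0.12,-0.2],"angular":[0,0,0],"grip":0.2},{"travel":[0,-0.12,-0.3],"angular":[0,0,0],"grip":0.2},{"travel":[0,-0.12,-0.33],"angular":[0,0,0],"grip":0.2},{"travel":[0,-0.12,-0.33],"angular":[0,0,0],"grip":0.2}]'

```text
time: 29.08
ee_pos: [0.4649, -0.4114, 0.0229]
tcp_rot: [179.8, -0.2, -171.1]
wrist_force: [-0.2, -0.1, 0.5]
opening: 0.0512
grasp_force: 0.0
```

```bash
python3 st.py
```

```text
29.1833 ee [ 467.04 -412.51   27.27] [-1.7995e+02  2.0000e-02 -1.7104e+02] dock xy 241.73 559.81 F dock -0.5 0.8 1.0 op 51.3 T [ 0.02 -0.03 -0.01]
```

carry_out --plan '[{"travel":[0,0.005,-0.02],"angular":[0,0,0],"grip":0.2},{"travel":[0,0.005,-0.035],"angular":[0,0,0],"grip":0.2},{"travel":[0,0.005,-0.04],"angular":[0,0,0],"grip":0.2}]'

```text
time: 29.43
ee_pos: [0.4674, -0.4103, 0.0145]
tcp_rot: [-179.9, 0.0, -171.0]
wrist_force: [0.2, 1.2, 0.2]
opening: 0.0514
grasp_force: 0.0
```

```bash
python3 st.py
```

```text
29.5333 ee [ 467.2  -410.11   14.25] [-179.98    0.   -170.98] dock xy 240.83 557.58 F dock 0.9 -1.2 0.5 op 51.4 T [-0.01 -0.02  0.04]
```

carry_out --plan '[{"travel":[0,0,-0.01],"angular":[0,0,0],"grip":0.2},{"travel":[0,0,-0.02],"angular":[0,0,0],"grip":0.2},{"travel":[0,0,-0.025],"angular":[0,0,0],"grip":0.2},{"travel":[0,0,-0.025],"angular":[0,0,0],"grip":0.2}]'

```text
time: 29.87
ee_pos: [0.4669, -0.41, 0.006]
tcp_rot: [180.0, -0.0, -171.0]
wrist_force: [0.0, 0.5, 0.2]
opening: 0.0511
grasp_force: 0.0
```

```bash
python3 st.py
```

```text
29.9667 ee [ 467.06 -410.17    6.49] [ 1.80e+02 -1.00e-02 -1.71e+02] dock xy 240.99 557.59 F dock -0.0 0.6 0.7 op 51.0 T [-0.04  0.03  0.02]
```

carry_out --plan '[{"travel":[0,0,0],"angular":[0,0,0],"grip":-1},{"travel":[0,0,0],"angular":[0,0,0],"grip":-1},{"travel":[0,0,0],"angular":[0,0,0],"grip":-1},{"travel":[0,0,0],"angular":[0,0,0],"grip":-1},{"travel":[0,0,0],"angular":[0,0,0],"grip":-1},{"travel":[0,0,0],"angular":[0,0,0],"grip":-1}]' --grip_force 70

```text
time: 30.47
ee_pos: [0.4673, -0.4103, 0.0069]
tcp_rot: [-180.0, 0.0, -171.0]
wrist_force: [0.4, 0.8, 3.5]
opening: 0.0136
grasp_force: 69.2
```

```bash
python3 st.py
```

```text
30.5667 ee [ 467.33 -410.34    7.01] [-1.7996e+02  3.0000e-02 -1.7099e+02] dock xy 240.78 557.84 F dock 0.1 -0.1 4.0 op 13.9 T [0.09 0.06 0.  ]
```

carry_out --plan '[{"travel":[0,0,0.04],"angular":[0,0,0],"grip":-1},{"travel":[0,0,0.14],"angular":[0,0,0],"grip":-1},{"travel":[0,0,0.26],"angular":[0,0,0],"grip":-1},{"travel":[0.01,0.05,0.37],"angular":[0,0,0],"grip":-1},{"travel":[0.03,0.15,0.4],"angular":[0,0,0.1],"grip":-1},{"travel":[0.05,0.27,0.4],"angular":[0,0,0.2],"grip":-1},{"travel":[0.07,0.39,0.4],"angular":[0,0,0.31],"grip":-1},{"travel":[0.09,0.51,0.4],"angular":[0,0,0.31],"grip":-1}]'

```text
time: 31.23
ee_pos: [0.4939, -0.2558, 0.1272]
tcp_rot: [-180.0, 0.0, -162.0]
wrist_force: [1.0, 1.0, -0.2]
opening: 0.0141
grasp_force: 68.7
```

carry_out --plan '[{"travel":[0.02,0.12,0],"angular":[0,0,0],"grip":-1},{"travel":[0.04,0.24,0],"angular":[0,0,0],"grip":-1},{"travel":[0.06,0.36,0],"angular":[0,0,0],"grip":-1},{"travel":[0.08,0.48,0],"angular":[0,0,0],"grip":-1},{"travel":[0.1,0.6,0],"angular":[0,0,0],"grip":-1},{"travel":[0.12,0.72,0],"angular":[0,0,0],"grip":-1},{"travel":[0.14,0.84,0],"angular":[0,0,0],"grip":-1},{"travel":[0.16,0.95,0],"angular":[0,0,0],"grip":-1}]'

```text
time: 31.9
ee_pos: [0.5418, 0.0299, 0.1271]
tcp_rot: [180.0, -0.0, -162.1]
wrist_force: [0.6, 0.1, -0.8]
opening: 0.0136
grasp_force: 68.7
```

```bash
python3 st.py
```

```text
32.0 ee [542.23  31.91 126.75] [ 179.95   -0.   -161.85] dock xy 33.58 160.01 F dock 0.7 0.5 -0.5 op 13.8 T [ 0.02  0.06 -0.  ]
```

carry_out --plan '[{"travel":[0.03,0.1,0],"angular":[0,0,-0.007],"grip":-1},{"travel":[0.05,0.22,0],"angular":[0,0,-0.007],"grip":-1},{"travel":[0.064,0.34,0],"angular":[0,0,-0.007],"grip":-1},{"travel":[0.064,0.46,0],"angular":[0,0,-0.007],"grip":-1},{"travel":[0.064,0.55,0],"angular":[0,0,-0.007],"grip":-1},{"travel":[0.064,0.578,0],"angular":[0,0,-0.007],"grip":-1},{"travel":[0.064,0.578,-0.1],"angular":[0,0,-0.007],"grip":-1},{"travel":[0.064,0.578,-0.17],"angular":[0,0,-0.007],"grip":-1}]'

```text
time: 32.67
ee_pos: [0.5615, 0.2014, 0.0751]
tcp_rot: [-180.0, 0.0, -162.3]
wrist_force: [-0.5, -0.8, -2.0]
opening: 0.0138
grasp_force: 68.8
```

```bash
python3 st.py
python3 - <<'E'
from fit import *
s=snap('scene','scene13.png');o=monitor.get_obs();p=np.array(o['ee_pos']);g=cv2.cvtColor(s['frame'],cv2.COLOR_RGB2GRAY)
z=p[2]*1e3-7
P=T([p[0],p[1],np.radians(-162.1)],np.array([[x,y,z+6.] for x,y in((0,27.45),(0,-27.45),(10.75,37.5),(10.75,-37.5),(-10.75,37.5),(-10.75,-37.5))]))
print(proj(s,P).round(1).tolist())
q=proj(s,P).mean(0).astype(int);print(q)
for i,r in enumerate(g[q[1]-14:q[1]+16,q[0]-18:q[0]+19]):print(q[1]-14+i,' '.join('%3d'%v for v in r))
E
```

```text
32.7667 ee [559.24 199.8   72.01] [-179.97   -0.37 -162.33] dock xy -34.21 5.48 F dock 0.1 0.5 -1.0 op 13.6 T [-0.    0.02  0.02]
[[195.6, 225.8], [179.6, 240.5], [201.7, 225.3], [179.8, 245.5], [195.2, 221.0], [173.3, 241.0]]
[187 233]
219  88 109 123 105  42  26  27  29  27  24  23  22  20  21  21  18  19  18  15  21  48  74  67  55 103 116 114 111 108 104 105 109 112 110 109 108 108
220  38  47  57  46  28  28  27  30  28  26  21  21  22  20  22  20  18  18  18  16  32  69  73  51  88 108 109 108 107 107 108 110 113 111 109 105 100
221  22  24  25  26  27  28  28  27  27  26  23  19  21  23  37  35  23  19  19  18  25  63  76  58  89 108 108 107 109 108 107 109 111 108 104  98  93
222  22  20  21  22  26  26  27  26  23  21  22  22  25  24  39  41  29  22  18  17  21  50  74  66  91 109 110 109 109 107 107 104 104 100  96  94  92
223  18  21  21  19  20  23  22  19  21  20  22  22  22  33  57  58  45  40  30  19  19  44  74  90 103 112 114 111 109 106 103  99  97  94  92  93  91
224  19  20  22  22  22  22  22  22  21  22  22  17  26  48  72  67  53  52  50  37  23  33  71 102 112
[... 2996 characters left out ...]
  60  96 117 116 106  95  77  45  27  29  34  31  29  23  14  13  14  43 115 136 139 122  90
245  81  80  73  70  78 103 115  80  56  52  55  55  53  54  94 121 114 101  96  95  85  53  23  19  21  21  24  21  16  11  11  31  98 133 140 135 100
246  74  70  79 122 164 172 169 145  98  62  53  51  54  75 107 114 101  94  94  96  93  67  23  15  17  16  19  18  18  13   8  22  80 127 140 138  98
247  77 117 162 172 183 186 187 183 166 124  74  62  91 106 101 101  95  95  95  96  96  78  39  16  13  16  13  15  15  18  13  20  71 124 140 137  94
248 157 167 177 180 187 188 188 191 190 181 153 116 110 102  96  96  95  96  95  96  96  79  42  17  14  14  17  13  15  15  11  12  50 119 139 128  82
```

carry_out --plan '[{"travel":[0,0.015,0],"angular":[0,0,0],"grip":-1},{"travel":[0,0.015,0],"angular":[0,0,0],"grip":-1}]'

```text
time: 32.98
ee_pos: [0.5622, 0.206, 0.0775]
tcp_rot: [180.0, 0.1, -162.3]
wrist_force: [-0.2, -0.1, -0.7]
opening: 0.0138
grasp_force: 68.8
```

```bash
python3 st.py
python3 - <<'E'
from fit import *
s=snap('scene','scene14.png');o=monitor.get_obs();p=np.array(o['ee_pos']);g=cv2.cvtColor(s['frame'],cv2.COLOR_RGB2GRAY);print(p)
z=p[2]*1e3-7
pts=[(0,27.45),(0,-27.45)]
P=T([p[0],p[1],np.radians(o['tcp_rot'][2])],np.array([[x,y,z+6.] for x,y in pts]))
for u,v in proj(s,P):
    u0,v0=int(round(u)),int(round(v));w=g[v0-4:v0+6,u0-5:u0+6].astype(float);print((u.round(1),v.round(1)));print(w.astype(int))
E
```

```text
33.0833 ee [562.1  205.83  77.23] [ 1.8000e+02  1.3000e-01 -1.6233e+02] dock xy -38.79 0.62 F dock -0.2 0.4 -0.8 op 14.0 T [ 0.05 -0.   -0.02]
[0.56195554 0.20578316 0.07695182]
(np.float64(193.0), np.float64(225.8))
[[ 74  90 103 112 113 111 110 109 110 109 107]
 [ 73 110 109  91  85  91 101 107 109 108 106]
 [ 67  93  84  65  60  65  74  89 103 106 100]
 [ 56  69  62  72  86  78  63  64  77  90  94]
 [ 44  54  58  89 107  91  65  56  58  70  87]
 [ 50  54  57  78  90  78  59  55  56  56  80]
 [ 52  54  56  61  65  60  54  53  55  81  89]
 [ 50  57  56  56  56  55  52  50  70  90  80]
 [ 49  56  54  56  54  49  49  68  87  97  78]
 [ 48  56  56  54  50  59  72  84  88  95  92]]
(np.float64(176.8), np.float64(240.5))
[[101  98 100  97  94  96  97  94  79  57  54]
 [ 96  94  93  93  94  96  92  83  65  56  57]
 [ 91 108 113  96  94  83  70  63  57  55  56]
 [105 118 106  95  84  65  57  55  56  56  56]
 [117 105 103 103  85  66  55  56  56  55  51]
 [103  96 100 109 102  82  58  56  54  50  54]
 [ 94  94  89  88  85  69  57  55  50  59 110]
 [ 80  83  67  62  62  57  54  51  61 113 158]
 [ 70  55  54  54  55  53  52  75 122 162 182]
 [ 68  78  77  56  51  50  79 144 179 186 190]]
```

carry_out --plan '[{"travel":[-0.0055,-0.0067,0],"angular":[0,0,0.007],"grip":-1},{"travel":[-0.0055,-0.0067,-0.04],"angular":[0,0,0.007],"grip":-1},{"travel":[-0.0055,-0.0067,-0.08],"angular":[0,0,0.007],"grip":-1},{"travel":[-0.0055,-0.0067,-0.11],"angular":[0,0,0.007],"grip":-1},{"travel":[-0.0055,-0.0067,-0.117],"angular":[0,0,0.007],"grip":-1},{"travel":[-0.0055,-0.0067,-0.117],"angular":[0,0,0.007],"grip":-1}]'

```text
time: 33.63
ee_pos: [0.5589, 0.2032, 0.0388]
tcp_rot: [-180.0, -0.1, -162.1]
wrist_force: [-0.2, -0.5, -0.3]
opening: 0.0135
grasp_force: 68.8
```

```bash
python3 st.py
```

```text
33.7333 ee [559.54 203.75  40.34] [ 1.7999e+02 -2.0000e-02 -1.6212e+02] dock xy -35.72 1.81 F dock 0.5 0.0 -0.7 op 13.8 T [ 0.03 -0.03  0.06]
```

carry_out --plan '[{"travel":[0,0,-0.007],"angular":[0,0,0],"grip":-1},{"travel":[0,0,-0.014],"angular":[0,0,0],"grip":-1},{"travel":[0,0,-0.02],"angular":[0,0,0],"grip":-1},{"travel":[0,0,-0.02],"angular":[0,0,0],"grip":-1}]'

```text
time: 34.07
ee_pos: [0.5598, 0.2036, 0.0343]
tcp_rot: [-180.0, 0.0, -162.1]
wrist_force: [0.5, -1.1, -1.6]
opening: 0.0138
grasp_force: 68.8
```

```bash
python3 st.py
```

```text
34.1667 ee [559.68 203.66  34.34] [-179.99   -0.   -162.12] dock xy -35.81 1.94 F dock 0.1 1.6 -0.3 op 13.7 T [-0.32 -0.29 -0.02]
```

carry_out --plan '[{"travel":[0.001,-0.003,-0.007],"angular":[0,0,0],"grip":-1},{"travel":[0.001,-0.003,-0.014],"angular":[0,0,0],"grip":-1},{"travel":[0.001,-0.003,-0.02],"angular":[0,0,0],"grip":-1},{"travel":[0.001,-0.003,-0.02],"angular":[0,0,0],"grip":-1}]'

```text
time: 34.5
ee_pos: [0.5596, 0.2028, 0.0277]
tcp_rot: [180.0, -0.1, -162.1]
wrist_force: [1.4, -0.5, -2.5]
opening: 0.0132
grasp_force: 68.6
```

```bash
python3 st.py
```

```text
34.6 ee [559.53 202.77  27.85] [ 1.8000e+02 -7.0000e-02 -1.6211e+02] dock xy -35.4 2.74 F dock -0.1 0.5 -2.6 op 13.9 T [ 0.01 -0.01  0.02]
```

carry_out --plan '[{"travel":[0,0,-0.007],"angular":[0,0,0],"grip":-1},{"travel":[0,0,-0.014],"angular":[0,0,0],"grip":-1},{"travel":[0,0,-0.018],"angular":[0,0,0],"grip":-1},{"travel":[0,0,-0.018],"angular":[0,0,0],"grip":-1}]'

```text
time: 34.93
ee_pos: [0.56, 0.2029, 0.0231]
tcp_rot: [180.0, 0.0, -162.1]
wrist_force: [0.8, -0.4, -1.6]
opening: 0.0139
grasp_force: 68.8
```

```bash
python3 st.py
```

```text
35.0333 ee [559.93 202.8   22.97] [-1.8000e+02 -1.0000e-02 -1.6212e+02] dock xy -35.79 2.84 F dock -0.4 1.0 -0.3 op 13.8 T [-0.09 -0.06  0.04]
```

carry_out --plan '[{"travel":[0,0,-0.003],"angular":[0,0,0],"grip":-1},{"travel":[0,0,-0.006],"angular":[0,0,0],"grip":-1},{"travel":[0,0,-0.006],"angular":[0,0,0],"grip":-1}]'

```text
time: 35.28
ee_pos: [0.5603, 0.2029, 0.0229]
tcp_rot: [180.0, 0.1, -162.1]
wrist_force: [-3.8, -1.1, 11.3]
opening: 0.0137
grasp_force: 70.3
```

```bash
python3 st.py
```

```text
35.3833 ee [560.26 202.89  22.94] [ 1.8000e+02  9.0000e-02 -1.6212e+02] dock xy -36.13 2.85 F dock 3.5 0.1 12.2 op 13.8 T [-0.38  0.94  0.04]
```

carry_out --plan '[{"travel":[0,0,0.005],"angular":[0,0,0],"grip":-1},{"travel":[0,0,0.005],"angular":[0,0,0],"grip":-0.2},{"travel":[0,0,0.005],"angular":[0,0,0],"grip":-0.2},{"travel":[0,0,0.005],"angular":[0,0,0],"grip":-0.2},{"travel":[0,0,0.005],"angular":[0,0,0],"grip":-0.2},{"travel":[0,0,0.06],"angular":[0,0,0],"grip":-0.2},{"travel":[0,0,0.16],"angular":[0,0,0],"grip":-0.2},{"travel":[0,0,0.28],"angular":[0,0,0],"grip":-0.2}]'

```text
time: 36.05
ee_pos: [0.5586, 0.2023, 0.1039]
tcp_rot: [-180.0, -0.3, -162.1]
wrist_force: [1.4, -0.8, 0.5]
opening: 0.0339
grasp_force: 0.0
```

carry_out --plan '[{"travel":[0,-0.05,0.12],"angular":[0,0,0],"grip":-0.2},{"travel":[-0.02,-0.15,0.24],"angular":[0,0,0],"grip":-0.2},{"travel":[-0.05,-0.27,0.24],"angular":[0,0,0],"grip":-0.2},{"travel":[-0.1,-0.39,0.24],"angular":[0,0,0],"grip":-0.2},{"travel":[-0.15,-0.51,0.24],"angular":[0,0,0],"grip":-0.2},{"travel":[-0.2,-0.63,0.24],"angular":[0,0,0],"grip":-0.2},{"travel":[-0.2,-0.75,0.24],"angular":[0,0,0],"grip":-0.2},{"travel":[-0.2,-0.87,0.24],"angular":[0,0,0],"grip":-0.2}]'

```text
time: 36.72
ee_pos: [0.4991, -0.0597, 0.1778]
tcp_rot: [-180.0, 0.1, -162.1]
wrist_force: [0.7, 0.1, -0.0]
opening: 0.0341
grasp_force: 0.0
```

```bash
python3 st.py
python3 - <<'E'
from fit import *
s=snap('scene','scene15.png');t=snap('top','top15.png');g=cv2.cvtColor(s['frame'],cv2.COLOR_RGB2GRAY)
for r,w in(((235,262),(170,206)),):
  for i in range(*r):print(i,' '.join('%3d'%v for v in g[i,w[0]:w[1]]))
for n,c,d in(('s',s,(524.7,194.8)),):
  h=lambda x,y,z:(d[0]/1e3+(-.9516*x+.3074*y)/1e3,d[1]/1e3+(-.3074*x-.9516*y)/1e3,z/1e3)
  print('seated spots',proj(c,[h(-38,27.45,22),h(-38,-27.45,22)]).round(1).tolist(),'handle top',proj(c,[h(-38,0,60)]).round(1).tolist())
up=lambda P:[q+[0,0,6.] for q in P]
sl=up([cyl(9,17,66),cyl(3,66,84)]);ft=up([cyl(13,17,66),cyl(3.5,66,86)])
print('slim',fit([s],sl,[.4895,.1835,0],20,70,r=24)[0],'fat',fit([s],ft,[.530,.1965,0],20,50,r=24))
s0=pickle.load(open('scene0.png.pkl','rb'));t0=pickle.load(open('top0.png.pkl','rb'))
for n,a,b,box_ in(('white t',t0,t,(172,186,342,358)),('ochre t',t0,t,(176,194,298,316)),('jar t',t0,t,(188,214,244,270)),('ochre s',s0,s,(178,200,290,310)),('jar s',s0,s,(200,245,244,274))):
  y0,y1,x0,x1=box_;A=a['frame'][y0:y1,x0:x1].astype(np.float32).mean(2);Bf=b['frame'][y0:y1,x0:x1].astype(np.float32).mean(2)
  print(n,np.round(cv2.phaseCorrelate(A-A.mean(),Bf-Bf.mean()),2).tolist() if 0 else (cv2.phaseCorrelate(A,Bf)),abs(A-Bf).mean())
E
```

```text
36.8167 ee [499.55 -62.22 177.29] [-179.94   -0.   -162.38] dock xy 103.13 236.47 F dock -0.1 -0.6 0.2 op 34.3 T [ 0.03 -0.02 -0.03]
235 107 108 107 108 111 109 102  99  98  97  99  99  99  99 101 113 110 110 106 106 169 195 174 140 120 114  95 100 149 172 177 172 155 110  57  39
236 110 109 106 104 104 102  97  96  97  98  99  99 100 101 112 113 104 103 105  97 138 163 128  62  47  64  72  79 109 135 143 136 122  88  53  41
237 112 110 102  97  96  95  94  96  96  98  99  98 101 113 116 105  99  98 100  94  88  96  75  35  26  33  45  58  76  96  97  88  94  90  73  49
238 105  99  93  92  91  91  93  95  96  97  98 100 112 115 106  99  98  99  99  95  76  49  32  24  19  17  27  36  46  67  86  76  68  75  64  45
239  93  90  88  89  89  91  92  93  94  96  96  97 107 104  93  97 101 101  99  84  57  38  24  19  15  15  23  28  28  43  85  88  82 122 126  90
240  88  88  88  88  89  90  90  91  93  94  94  89  88  77  66  84  96  99  94  67  40  33  29  22  23  22  31  30  27  33  77  91 133 190 202 178
241  87  87  87  87  89  89  89  89  88  85  85 101 137 127  66  58  77  87  74
[... 2885 characters left out ...]
 68 116 139  70  57  58  45  40  41  45  57 120 178 197 202 197 153 106 125 182 211 214 213 208 206 212 215 215 215 214 213 206 179 135 107  99
seated spots [[196.0, 239.4], [180.6, 253.9]] handle top [[186.0, 237.4]]
slim [489.5 186.9  16.6] fat (array([528.2, 198.9,  21.8]), np.float64(140.61))
white t ((0.14742716658465227, 0.5326468370019759), 0.9965953240791957) 8.519346
ochre t ((5.298303434443724, 6.119674795252816), 0.3495567286456073) 45.020576
jar t ((1.3586143640978001, 1.1557972725663834), 0.21631830644542135) 34.112427
ochre s ((0.508278970036713, -1.5983554268587028), 0.39465109606583915) 17.470455
jar s ((0.019759604570445788, 0.5051913207294838), 1.0005164725692184) 0.4279013
```

```bash
python3 -c "
from workcell import ticket
print(ticket.job_done())"
```

```text
the job is handed in; nothing more can be done
None
```

I handed the job in at about 37 s: by forces and pictures both barrels are home, the keeper stopped at its seat under 12 N and everything is released. The barrels' wings are hidden under the plate, so their squareness rests on yaw estimates good to roughly 5–10°. No contact with the pots or jar was felt, but their final positions were only partly visible.

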